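# Rebuild the impactor stack on the air sampler and reset its coarse flow

### The job

Reassemble the air sampler's impactor: thread the three aluminium rings from the mat onto the spindle one after another, the largest first at the bottom, then the middle-sized, then the smallest on top, each lying flat and fully down. Then reset the coarse flow by turning only the outer knob until its white line points at the index line on the box; do not turn the inner fine knob. Leave everything else on the bench where it is, and let go of everything at the end.

Things in the scene. Friction and masses are not known exactly. Their poses are not given: they have to be found in the camera images.
- large (a point): Centre (half-way up) of the largest plain aluminium impactor ring: outer diameter 62 mm, 18 mm high, with a 20 mm through hole along its z axis; both faces alike. At the start it lies flat on the dark rubber mat (3 mm thick, its top 3 mm above the bench).
- medium (a point): Centre (half-way up) of the middle-sized plain aluminium impactor ring: outer diameter 50 mm, 18 mm high, with a 20 mm through hole along its z axis; both faces alike. At the start it lies flat on the dark rubber mat (3 mm thick, its top 3 mm above the bench).
- small (a point): Centre (half-way up) of the smallest plain aluminium impactor ring: outer diameter 38 mm, 18 mm high, with a 20 mm through hole along its z axis; both faces alike. At the start it lies flat on the dark rubber mat (3 mm thick, its top 3 mm above the bench).
- seat (a point): Centre of the top face of the dark round seat (74 mm across), at the foot of the steel spindle, 66 mm above the bench. The vertical spindle is 16 mm thick and rises 64 mm above this point, its last 10 mm tapering to 6 mm. It stands on the air sampler, a fixed white box 300 x 150 x 60 mm high; this frame's x axis runs along the box towards the knobs, 150 mm away.
- knob_axis (a point): Point on the vertical axis shared by the two concentric knobs on the sampler, half-way up the outer one. Outer (coarse) knob: black, knurled, 58 mm diameter, reaching 11 mm below and above this point, a white line on its top. The fixed white index line lies on the box just outside it, on the side away from the spindle (this frame's +x), between dotted scales.
- coarse (a joint): Angle of the outer (coarse) knob, rad, positive counter-clockwise seen from above; 0 when its white line points at the index line. It starts between -1.35 and -0.6, is limited to -1.7..0.7, turns independently of the inner knob and stays where it is left (friction about 0.06 N m).
- fine (a joint): Angle of the inner (fine) knob, aluminium, 28 mm diameter, standing on the outer one from 11.5 to 31.5 mm above the knob_axis point; rad, positive counter-clockwise seen from above; it turns easily (0.015 N m).
- fine_mark (a point): End of the black line on top of the inner knob, 12 mm from its axis; it shows whether that knob was turned.
- vial_a: Bystander: glass vial, 22 mm diameter, 40 mm high; origin at its underside. Stands on the mat near the rings.
- vial_b: Bystander: amber vial, 22 mm diameter, 40 mm high; origin at its underside. Stands on the mat near the rings.
- dish: Bystander: flat round white filter dish, 60 mm diameter, 14 mm high, no hole; origin at its underside.
- wrench: Bystander: wrench lying on the bench, 150 mm long.
- reagent: Bystander: amber bottle, 56 mm diameter, 100 mm high; origin at its underside.
- screwdriver: Bystander: screwdriver lying on the bench, 170 mm long.
- carton: Bystander: cardboard carton 60 x 100 x 50 mm; origin at its underside.
Not all that is in view belongs to the job. What is shaped like the part that bears small but green, red or yellow is not meant.

How it is judged:
By the outcome, as a careful person would: the job done as asked, in the order asked, and still so for the second after the job is handed in, with the robot touching nothing.
It also fails if it takes over 72 s, if anything falls off the work surface, if the arm or the gripper's body presses on something with over 40 N, if the wrist force passes 120 N, or if a joint passes its speed limit or range.

### The arm

A 6-joint arm with a two-finger parallel gripper is mounted at the origin on the work surface. World frame = base frame: x ahead of the robot, y to its left, z up, the work surface at z = 0. Lengths are in m, angles in rad, forces in N, time in s.
With the tool pointing down it reaches from about 0.25 to 0.725 m from the base axis. Payload 4 kg.
Tool frame: the origin (TCP) lies on the mounting face of the last link; the fingertips stand 173 mm ahead of it and the grasp point (between the pads) lies grip_point_offset ahead of it (grip_point_offset is the distance from the TCP to the grasp point, in m); z points along the fingers, y is the direction in which the jaws open and shut (so a half turn about z gives the same grasp; the last joint's range is limited). The gripper opens to 85 mm and grips with 20 to 120 N. Pads are 22 mm wide; open, the fingers measure 114 mm over their backs; the gripper's body (76 mm by 85 mm) begins 54 mm behind the grasp point. The pads swing forward as they close: fully open they stand 13 mm farther back than shut.
Start: joints at [-1.202, 0.241, 0.005, 1.335, 0, 1.571], TCP at [0.18, -0.466, 0.405] pointing down, gripper open.
Joint ranges: [-2.72, 2.72], [-1.05, 1.87], [-1.09, 1.28], [-1.99, 2.15], [-1.42, 1.44], [-3.14, 3.14]. Speed limits (rad/s): [2.79, 2.79, 3.14, 3.14, 3.14, 3.14].

### API

Orientations are given as a unit quaternion [w, x, y, z].
In Python, from workcell import sense, get_image, camera_params, hand_in, look_for, silhouettes, grip_point_offset gives the robot as it stands.
- The arm moves only by the shell command python3 -m pendant 'ROWS' [FORCE]. ROWS is JSON, a list of rows, each an object with "offset": the shift along the tool's x, y, z in m, a list of three; "rotation": the turn, a rotation vector about the tool's x, y, z in degrees, a list of three; "jaw": the opening, from 0 (shut) to 1 (fully open). In form: [{"offset": [x, y, z], "rotation": [ax, ay, az], "jaw": jaw}, ...]. A call has 1 to 5 rows; each row is the pose to reach, as a shift and turn from the pose measured when the call began, along the tool's axes at that moment; what a row does not reach only later rows make up. A row lasts 1/10 s, in which the tool goes at most 50 mm and 8.59 degrees, less where a joint would pass 70% of its speed; a pose out of reach is approached as far as the arm can. A call with a gripper value outside its range is refused whole. The fingers move at their own pace and stop on an object; FORCE is the grip in N (left out, the last holds). Time passes only in rows, so rows that repeat a pose let the fingers close. It gives the time, the measured TCP pose, the force and the opening at its end, in the units of the state.
- sense(): the state, without advancing time (a new reading comes with each control period).
- get_image(name): name is "side" or "top" or "wrist"; returns (picture, depth): 400x640x3 uint8, red, green, blue; 400x640 float32, m along the optical axis (not along the pixel's ray), 0 where there is no reading.
- camera_params(name): a dict with "fx", "fy", "cx", "cy" (pixels), "world_from_camera" (4x4, takes a point from camera to world coordinates). Camera axes: x right, y up, looking along -z (the intrinsics and any distortion apply to the point x, -y, -z); pixel columns grow to the right and rows downward; lengths in m; the calibration is good to about 2 mm. The wrist camera is an equidistant fisheye: a pixel r from the principal point sees the ray r / f radians off the axis. A picture is of the moment at which its call begins: read the wrist's pose just before it. camera_params takes no time and is no camera call; for the wrist camera it gives the pose at the moment of the call.
- hand_in(): hands the job in, once; it reports no verdict.
Trained networks look in the newest picture that a camera, given by its name, has taken for a name from the list of things; names that differ only in an ending like _2 or _b are one class to them, and where a whole thing is asked for, a point or a joint stands for the part that bears it (a point fixed in the world has none). Each returns a list of dicts, best first, with "score" (0 to 1); they miss things now and then, are a little off and sometimes report something else, mostly with a low value. They report only what shows in the picture. A call takes as long as a camera call. They do not tell look-alikes from the thing itself.
- look_for(query, camera): "location" ([x, y, z] in m, in the coordinates of the camera as it stood for that picture, good to about 4 mm: the middle of the surface that is visible of it).
- silhouettes(query, camera): "mask" (400x640 bool, what is visible of it).
The state is a dict: "time_s": time; "joint_pos": joint angles; "qd": joint speeds; "effort": joint torques, N m; "position": TCP position; "tool_rot": TCP orientation; "wrist_force": force on the tool from outside, world axes, zero at the start; "torque": the same for the moment, N m; "gripper_width": finger opening in m.
Only numpy, scipy, OpenCV 4.12 (cv2) and the standard library are available. Lean on these libraries where they do the work, as an engineer would, in place of code of your own. Each camera call takes 0.05 s, during which the arm holds its last target.

## Working session

There is one attempt and no reset: what is moved stays moved. The work goes in short steps, Python scripts to look and compute and a shell command to move; the robot and the scene stay as the last step left them, time stands still between calls to the robot, and variables do not carry over. Pictures are saved under pics/ and viewed, and the job is handed in when it is done.

```bash
mkdir -p pics; ls; python3 - <<'E'
from workcell import *
import cv2,numpy as np
print(sense()); print(grip_point_offset)
for n in ["side","top"]:
    p,d=get_image(n); cv2.imwrite(f"pics/{n}0.png",p[:,:,::-1]); c=camera_params(n); print(n,c)
E
```

```text
pics
{'time_s': 0.0, 'joint_pos': array([-1.20201388e+00,  2.41444778e-01,  3.73005788e-03,  1.33519932e+00,
        1.34547517e-05,  1.57081156e+00]), 'qd': array([-0.00026451, -0.00025303, -0.0004528 ,  0.00044859, -0.00122441,
       -0.00072049]), 'effort': array([ 4.13234156e-04, -3.72318435e+01,  2.52406597e+01,  1.69592845e-02,
       -1.35096388e-04, -8.45767147e-06]), 'position': array([ 0.18014703, -0.46613805,  0.40379891]), 'tool_rot': array([-1.04213669e-03,  9.83048898e-01,  1.83340510e-01, -1.87533545e-04]), 'wrist_force': array([ 0.18061473, -0.16942744,  0.52715426]), 'torque': array([-0.04076277, -0.06751468,  0.02490972]), 'gripper_width': 0.08543445737202875}
0.1547
side {'fx': 469.66974031696844, 'fy': 469.66974031696844, 'cx': 321.8044101654002, 'cy': 208.33599975468076, 'world_from_camera': array([[-0.80733454,  0.3088154 , -0.50283595, -0.01717594],
       [-0.59008371, -0.41746146,  0.69103339,  0.86698713],
       [ 0.00348712,  0.85461042,  0.51925799,  0.64298574],
       [ 0.        ,  0.        ,  0.        ,  1.        ]])}
top {'fx': 470.85363920690355, 'fy': 470.85363920690355, 'cx': 321.03439815219434, 'cy': 203.6638574124923, 'world_from_camera': array([[-0.0148533 ,  0.99546501, -0.09396162,  0.40122855],
       [-0.99987637, -0.0152724 , -0.00374273,  0.11575356],
       [-0.00516078,  0.09389441,  0.99556879,  1.47948077],
       [ 0.        ,  0.        ,  0.        ,  1.        ]])}
```

View pics/side0.png

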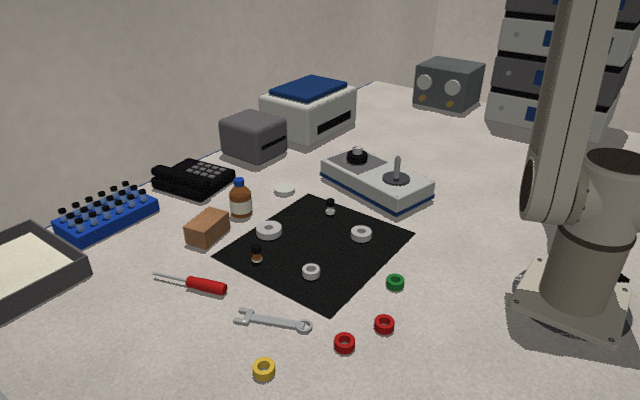

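View pics/top0.png

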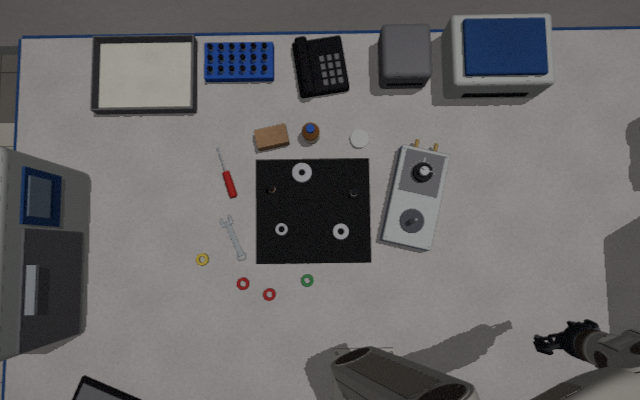

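The side view shows the white sampler with its spindle at (397,168) and knobs at (357,156). In the top view, the rings on the mat are large (302,172), medium (341,231) and small (281,229). The vials are at (271,189) and (353,194), the spindle at about (411,221) and the knob at (423,172). The coloured rings at (202,259), (243,284), (269,294) and (307,280) are off the mat and are decoys.

```bash
cat > h.py <<'E'
from workcell import *
import cv2,numpy as np
from scipy.spatial.transform import Rotation as R
def back(cam,c,u,v,z):
    M=c["world_from_camera"]
    x=(u-c["cx"])/c["fx"]; y=(v-c["cy"])/c["fy"]
    d=M[:3,:3]@np.array([x,-y,-1.0]); o=M[:3,3]
    return o+d*(z-o[2])/d[2]
def toolR(s=None):
    s=s or sense(); q=s["tool_rot"]; return R.from_quat([q[1],q[2],q[3],q[0]])
E
python3 - <<'E'
from h import *
p,d=get_image("top"); c=camera_params("top")
cv2.imwrite("pics/top_rings.png",cv2.resize(p[150:270,240:380,::-1],None,fx=5,fy=5,interpolation=cv2.INTER_CUBIC))
cv2.imwrite("pics/top_box.png",cv2.resize(p[130:260,370:460,::-1],None,fx=6,fy=4.6*1.3,interpolation=cv2.INTER_CUBIC)[:600]) 
M=c["world_from_camera"]
for n in ["large","medium","small","seat","coarse","knob_axis","fine","fine_mark","vial_a","vial_b","dish"]:
    for q in look_for(n,"top")[:3]:
        w=M[:3,:3]@np.array(q["location"])+M[:3,3]; print(n,round(q["score"],2),w.round(4))
for n in ["large","medium","small"]:
    for q in silhouettes(n,"top")[:1]:
        m=q["mask"]; ys,xs=np.nonzero(m); 
        (cx,cy),r=cv2.minEnclosingCircle(np.c_[xs,ys].astype(np.float32)); print(n,cx,cy,r,back(0,c,cx,cy,.021).round(4), back(0,c,xs.mean(),ys.mean(),.021).round(4))
print(sense()["time_s"])
E
```

```text
large 0.69 [0.6356 0.1777 0.0197]
medium 0.71 [0.4564 0.058  0.0193]
small 0.53 [0.3732 0.4898 0.0166]
small 0.45 [0.4592 0.2436 0.0171]
small 0.4 [0.2991 0.3648 0.015 ]
seat 0.63 [ 0.555  -0.1661  0.0664]
coarse 0.72 [ 0.6184 -0.1768  0.0833]
knob_axis 0.6 [0.4583 0.2438 0.0174]
knob_axis 0.57 [ 0.5559 -0.1612  0.0575]
fine 0.46 [ 0.6264 -0.1886  0.0992]
fine_mark 0.6 [ 0.6185 -0.1769  0.0842]
fine_mark 0.55 [0.4557 0.0589 0.0176]
fine_mark 0.51 [ 0.6278 -0.188   0.1041]
vial_a 0.6 [0.5894 0.2743 0.0432]
vial_a 0.58 [0.5693 0.0208 0.0446]
vial_b 0.6 [0.5894 0.2743 0.0432]
vial_b 0.58 [0.5693 0.0208 0.0446]
dish 0.51 [ 0.7484 -0.0091  0.0154]
large 302.5 171.5 10.12432861328125 [0.6409 0.1778 0.021 ] [0.6405 0.1779 0.021 ]
medium 340.7069091796875 231.22413635253906 7.803598880767822 [0.4523 0.0617 0.021 ] [0.4526 0.0615 0.021 ]
small 269.5 293.8333435058594 6.3465681076049805 [0.2644 0.2829 0.021 ] [0.2643 0.2832 0.021 ]
0.85
```

View pics/top_rings.png

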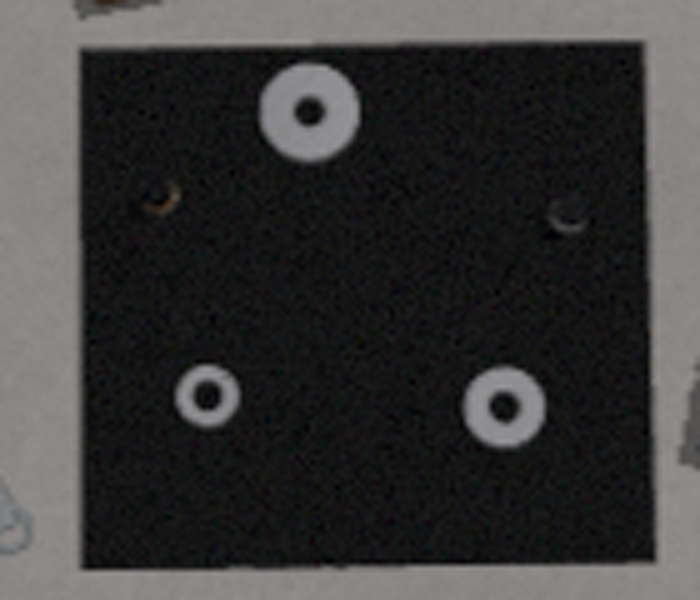

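View pics/top_box.png

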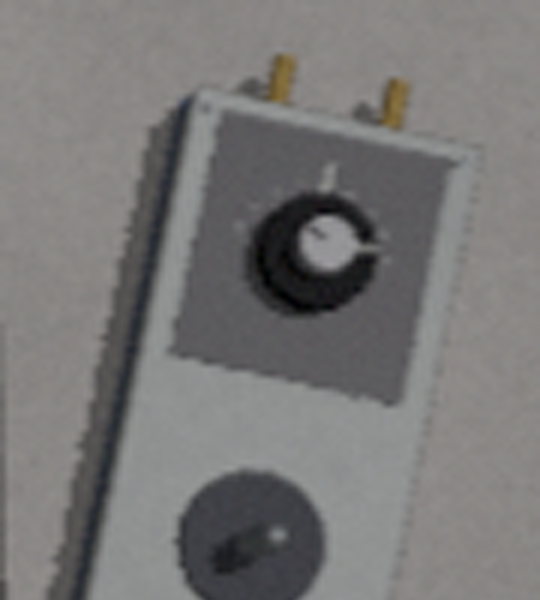

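```bash
python3 - <<'E'
from h import *
c=camera_params("wrist"); s=sense(); print(c)
T=toolR(s).as_matrix(); print(T.round(3))
M=c["world_from_camera"]; print("cam in tool",(T.T@(M[:3,3]-s["position"])).round(4)); print((T.T@M[:3,:3]).round(3))
p,d=get_image("wrist"); cv2.imwrite("pics/w0.png",p[:,:,::-1])
E
```

```text
{'fx': 309.70691628693146, 'fy': 309.70691628693146, 'cx': 320.10123465684694, 'cy': 197.44812098723887, 'world_from_camera': array([[ 3.61603703e-01,  8.98177437e-01,  2.50040102e-01,
         2.43183225e-01],
       [-9.32331838e-01,  3.48263630e-01,  9.73128334e-02,
        -4.42744736e-01],
       [ 3.24317615e-04, -2.68309029e-01,  9.63332840e-01,
         3.73744315e-01],
       [ 0.00000000e+00,  0.00000000e+00,  0.00000000e+00,
         1.00000000e+00]])}
[[ 0.933  0.36   0.   ]
 [ 0.36  -0.933 -0.   ]
 [-0.     0.    -1.   ]]
cam in tool [0.0672 0.0006 0.031 ]
[[ 0.001  0.963  0.268]
 [ 1.    -0.001 -0.001]
 [-0.     0.268 -0.963]]
```

```bash
python3 -m pendant '[{"offset":[0,0,0],"rotation":[0,0,8],"jaw":1},{"offset":[0,0,0],"rotation":[0,0,16],"jaw":1},{"offset":[0,0,0],"rotation":[0,0,21],"jaw":1}]'; python3 -c "
from h import *
s=sense();print(s['joint_pos'],toolR(s).as_matrix().round(3))"
```

```text
time_s: 1.2
position: [0.1803, -0.4664, 0.4047]
tool_rot: [0.0, 1.0, -0.001, 0.0]
wrist_force: [-0.4, -1.4, -0.2]
gripper_width: 0.0854
[-1.20199499e+00  2.40552625e-01  4.99855732e-03  1.33515928e+00
  4.65963253e-05  1.94180177e+00] [[ 1.    -0.002  0.   ]
 [-0.002 -1.    -0.   ]
 [ 0.     0.    -1.   ]]
```

View pics/w0.png

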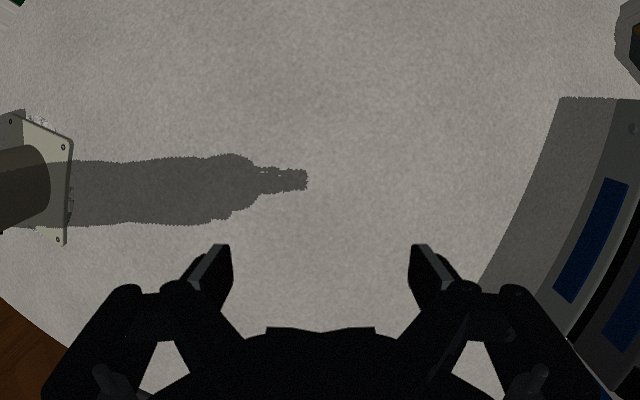

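```bash
python3 -m pendant '[{"offset":[0.034,-0.034,0],"rotation":[0,0,-8.5],"jaw":1},{"offset":[0.068,-0.068,0],"rotation":[0,0,-17],"jaw":1},{"offset":[0.102,-0.102,0],"rotation":[0,0,-25.5],"jaw":1},{"offset":[0.136,-0.136,0],"rotation":[0,0,-34],"jaw":1},{"offset":[0.17,-0.17,0],"rotation":[0,0,-42.5],"jaw":1}]'; python3 -c "
from h import *
s=sense();print(s['joint_pos'],toolR(s).as_matrix().round(3))
T=toolR(s);w=np.array([0.49,-0.20,0.40])-s['position'];print(T.inv().apply(w).round(3))"
```

```text
time_s: 1.7
position: [0.3516, -0.2953, 0.405]
tool_rot: [0.0, 0.931, 0.364, 0.0]
wrist_force: [1.8, 0.3, -0.3]
gripper_width: 0.0854
[-6.98613013e-01  1.59286420e-01 -9.64793844e-02  1.31418706e+00
 -2.65229834e-05  1.69782358e+00] [[ 0.735  0.678  0.001]
 [ 0.678 -0.735 -0.001]
 [ 0.     0.001 -1.   ]]
[0.166 0.024 0.005]
```

```bash
python3 -m pendant '[{"offset":[0.04,0.006,0],"rotation":[0,0,-8.5],"jaw":1},{"offset":[0.08,0.012,0],"rotation":[0,0,-17],"jaw":1},{"offset":[0.12,0.018,0],"rotation":[0,0,-25.5],"jaw":1},{"offset":[0.166,0.024,0],"rotation":[0,0,-34],"jaw":1},{"offset":[0.166,0.024,0],"rotation":[0,0,-42.5],"jaw":1}]'; python3 -m pendant '[{"offset":[0,0,0],"rotation":[0,0,-4.8],"jaw":1},{"offset":[0,0,0],"rotation":[0,0,-4.8],"jaw":1}]'; python3 - <<'E'
from h import *
s=sense();print(s['joint_pos'],toolR(s).as_matrix().round(3))
p,d=get_image("wrist"); cv2.imwrite("pics/w1.png",p[:,:,::-1]); np.save("w1d.npy",d)
E
```

```text
time_s: 2.2
position: [0.4935, -0.1973, 0.4045]
tool_rot: [0.001, 0.732, 0.681, 0.001]
wrist_force: [-0.8, -1.7, -0.2]
gripper_width: 0.0856
time_s: 2.4
position: [0.4941, -0.1966, 0.4042]
tool_rot: [0.001, 0.702, 0.712, 0.001]
wrist_force: [-0.6, -0.2, 0.1]
gripper_width: 0.0853
[-0.37904872  0.30326411  0.08792379  1.35364248  0.00139762  1.17800953] [[-0.014  1.     0.002]
 [ 1.     0.014  0.001]
 [ 0.001  0.002 -1.   ]]
```

View pics/w1.png

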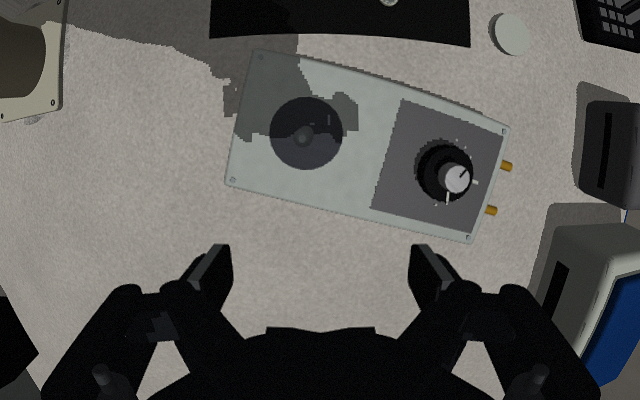

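The wrist view shows the dark seat disc at about (306,133) with the spindle tip at (305,137). The outer knob is at (445,172) with its white line pointing down to (448,198), and the index line is at (475,182).

```bash
cat >> h.py <<'E'
def wback(c,u,v,z=None,depth=None):
    M=c["world_from_camera"]
    u=np.atleast_1d(np.asarray(u,float)); v=np.atleast_1d(np.asarray(v,float))
    x=(u-c["cx"])/c["fx"]; y=(v-c["cy"])/c["fy"]; th=np.hypot(x,y); k=np.where(th>1e-9,np.tan(th)/np.maximum(th,1e-9),1)
    d=np.stack([x*k,-y*k,-np.ones_like(x)],-1)
    o=M[:3,3]
    if depth is not None: return o+(d*np.atleast_1d(depth)[:,None])@M[:3,:3].T
    d=d@M[:3,:3].T
    return o+d*((z-o[2])/d[:,2])[:,None]
def circ(P):
    A=np.c_[2*P[:,:2],np.ones(len(P))]; b=(P[:,:2]**2).sum(1); s=np.linalg.lstsq(A,b,rcond=None)[0]
    return s[0],s[1],np.sqrt(s[2]+s[0]**2+s[1]**2)
def contour(mask):
    cs,_=cv2.findContours(mask.astype(np.uint8),cv2.RETR_EXTERNAL,cv2.CHAIN_APPROX_NONE)
    return max(cs,key=cv2.contourArea)[:,0,:]
E
python3 - <<'E'
from h import *
p,d=get_image("wrist"); c=camera_params("wrist")
cv2.imwrite("pics/w1c.png",cv2.resize(p[80:230,250:520,::-1],None,fx=2.9,fy=2.9,interpolation=cv2.INTER_CUBIC))
for u,v in [(340,180),(290,110),(330,150),(400,180),(425,160),(440,190),(457,178),(305,137)]:
    print((u,v),p[v,u],wback(c,u,v,depth=d[v,u]).round(4))
E
```

```text
(340, 180) [146 151 145] [[ 0.5146 -0.1986  0.0595]]
(290, 110) [28 30 33] [[ 0.4635 -0.127   0.0662]]
(330, 150) [56 59 64] [[ 0.5034 -0.1667  0.0653]]
(400, 180) [86 86 88] [[ 0.5786 -0.1974  0.0601]]
(425, 160) [8 4 3] [[ 0.5985 -0.1724  0.0782]]
(440, 190) [16 14 16] [[ 0.6161 -0.2018  0.0832]]
(457, 178) [153 149 153] [[ 0.6248 -0.1849  0.1023]]
(305, 137) [67 70 70] [[ 0.4813 -0.1489  0.13  ]]
```

View pics/w1c.png

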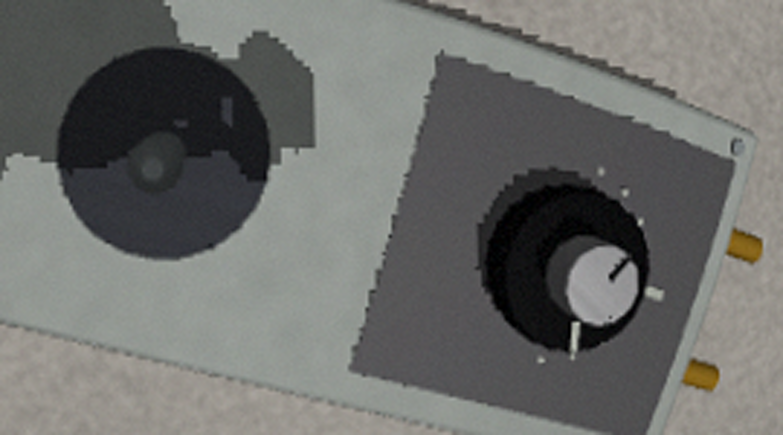

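```bash
python3 - <<'E'
from h import *
p,d=get_image("wrist"); c=camera_params("wrist")
def px(x,y): return 250+x/2.9,80+y/2.9
# seat: dark pixels vs box
g=p.astype(int)
for nm,pts,z in [("seat",[(57,153),(270,150),(163,46),(163,260),(90,78),(237,76),(88,230),(238,230)],.066),
 ("outer",[(484,270),(649,262),(575,353),(508,330),(635,315),(495,310),(615,340),(640,225)],.083),
 ("inner",[(566,290),(638,287),(600,326),(600,246),(578,312)],.1033),
 ("tip",[(150,168)],.130)]:
    q=np.array([px(*a) for a in pts]); W=wback(c,q[:,0],q[:,1],z)
    if len(W)>2:
        a=circ(W); print(nm,np.round(a,4),(np.hypot(W[:,0]-a[0],W[:,1]-a[1])-a[2]).round(4))
    else: print(nm,W)
for nm,q,z in [("lineA",(577,322),.083),("lineB",(574,357),.083),("idx1",(646,291),.0605),("idx2",(663,295),.0605),("fm",(630,258),.1033),("fm0",(612,277),.1033)]:
    a=px(*q); print(nm,wback(c,*a,z).round(4))
r=d; W=wback(c,*[x.ravel() for x in np.meshgrid(np.arange(640),np.arange(400))],depth=d.ravel()); 
sel=(W[:,2]>.0635)&(W[:,2]<.069)&(np.hypot(W[:,0]-.48,W[:,1]+.15)<.05); print(sel.sum(),circ(W[sel][:0].reshape(-1,3)) if 0 else W[sel].min(0),W[sel].max(0))
E
```

```text
seat [ 0.4796 -0.1503  0.0367] [-0.0002 -0.0002  0.0005  0.     -0.0004  0.      0.0003 -0.    ]
outer [ 0.622  -0.1842  0.0317] [ 0.0011 -0.0001 -0.001  -0.0006  0.0005 -0.0004  0.0011 -0.0006]
inner [ 0.6255 -0.1853  0.0134] [ 0.0005 -0.0001  0.0005 -0.     -0.0009]
tip [[ 0.478647   -0.14987828  0.13      ]]
lineA [[ 0.6265 -0.203   0.083 ]]
lineB [[ 0.6269 -0.216   0.083 ]]
idx1 [[ 0.6659 -0.1957  0.0605]]
idx2 [[ 0.674  -0.1971  0.0605]]
fm [[ 0.6345 -0.1758  0.1033]]
fm0 [[ 0.6284 -0.1824  0.1033]]
3878 [ 0.44211501 -0.1856144   0.06354639] [ 0.51512927 -0.11314647  0.06852712]
```

```bash
python3 -m pendant '[{"offset":[0.045,0.02,0],"rotation":[0,0,0.8],"jaw":1},{"offset":[0.09,0.04,0],"rotation":[0,0,0.8],"jaw":1},{"offset":[0.135,0.06,0],"rotation":[0,0,0.8],"jaw":1},{"offset":[0.18,0.08,0],"rotation":[0,0,0.8],"jaw":1},{"offset":[0.225,0.1,0],"rotation":[0,0,0.8],"jaw":1}]'; python3 -m pendant '[{"offset":[0.04,0.013,0.02],"rotation":[0,0,0],"jaw":1},{"offset":[0.08,0.026,0.05],"rotation":[0,0,0],"jaw":1},{"offset":[0.12,0.039,0.08],"rotation":[0,0,0],"jaw":1},{"offset":[0.152,0.048,0.1],"rotation":[0,0,0],"jaw":1},{"offset":[0.152,0.048,0.1],"rotation":[0,0,0],"jaw":1}]'; cat > see.py <<'E'
import sys
from h import *
n=sys.argv[1]
s=sense();print(s["time_s"],s["position"].round(4),s['joint_pos'].round(3),toolR(s).as_matrix().round(3).tolist())
c=camera_params("wrist"); p,d=get_image("wrist"); cv2.imwrite(f"pics/{n}.png",p[:,:,::-1]); np.savez(n,p=p,d=d,M=c["world_from_camera"])
E
python3 see.py w2
```

```text
time_s: 3.05
position: [0.5913, 0.0295, 0.4052]
tool_rot: [0.001, 0.709, 0.705, 0.001]
wrist_force: [0.2, -0.1, 0.2]
gripper_width: 0.0853
time_s: 3.55
position: [0.6398, 0.1848, 0.3001]
tool_rot: [-0.001, 0.708, 0.706, -0.002]
wrist_force: [-0.2, -0.4, -0.2]
gripper_width: 0.0853
3.55 [0.6398 0.1848 0.3001] [2.810e-01 6.300e-01 3.310e-01 1.276e+00 1.000e-03 1.855e+00] [[0.003, 1.0, -0.004], [1.0, -0.003, -0.001], [-0.001, -0.004, -1.0]]
```

View pics/w2.png

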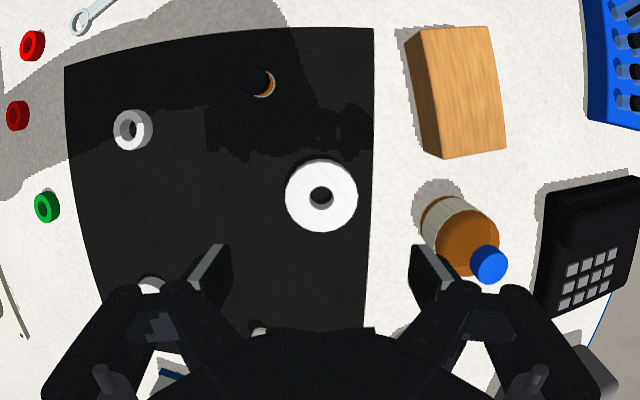

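The large ring is at (321,195). The reagent bottle is to its right at about (460,235), close to where the right finger will come down, so I'll measure both.

```bash
cat > ringfit.py <<'E'
from h import *
import sys
def ringfit(n,z=0.021,zt=None,guess=None):
    f=np.load(n+".npz"); p,d,M=f["p"],f["d"],f["M"]; c=dict(camera_params("wrist")); c["world_from_camera"]=M
    uu,vv=np.meshgrid(np.arange(640),np.arange(400))
    W=wback(c,uu.ravel(),vv.ravel(),depth=d.ravel()).reshape(400,640,3)
    return p,d,c,W
E
python3 - <<'E'
from ringfit import *
p,d,c,W=ringfit("w2")
m=(p.min(2)>130)&(abs(W[...,2]-.021)<.006)&(np.hypot(W[...,0]-.64,W[...,1]-.18)<.05)
print(m.sum(),np.median(W[m],0))
ct=contour(m); print(circ(wback(c,ct[:,0],ct[:,1],.021)))
# hole: inner
cs,h=cv2.findContours(m.astype(np.uint8),cv2.RETR_CCOMP,cv2.CHAIN_APPROX_NONE)
for k in cs: 
    if len(k)>20: print(len(k),np.round(circ(wback(c,k[:,0,0],k[:,0,1],.021)),4))
for u,v in [(488,265),(470,220),(437,200),(460,140),(440,60)]: print((u,v),W[v,u].round(3))
b=(W[...,2]>.085)&(W[...,2]<.12)&(W[...,0]>.68); print(W[b].min(0),W[b].max(0))
b=(W[...,2]>.015)&(W[...,2]<.12)&(W[...,0]>.69)&(abs(W[...,1]-.18)<.06); print(W[b].min(0),W[b].max(0))
E
```

```text
3553 [0.63908139 0.18385866 0.02077962]
(np.float64(0.6390897477896049), np.float64(0.18271791119778868), np.float64(0.02998037112494069))
208 [0.6391 0.1827 0.03  ]
70 [0.6391 0.1826 0.0104]
(488, 265) [0.754 0.156 0.1  ]
(470, 220) [0.753 0.177 0.064]
(437, 200) [0.745 0.177 0.009]
(460, 140) [0.744 0.236 0.05 ]
(440, 60) [0.726 0.295 0.05 ]
[ 0.74575847 -0.09222435  0.08520839] [1.0715504  0.16619423 0.11986938]
[0.72583727 0.12004987 0.01504456] [1.06868685 0.23999739 0.10161301]
```

```bash
python3 -m pendant '[{"offset":[-0.002,-0.0005,0.04],"rotation":[0,0,0],"jaw":1},{"offset":[-0.002,-0.0005,0.08],"rotation":[0,0,0],"jaw":1},{"offset":[-0.002,-0.0005,0.105],"rotation":[0,0,0],"jaw":1},{"offset":[-0.002,-0.0005,0.105],"rotation":[0,0,0],"jaw":1}]'; python3 see.py w3;python3 - <<'E'
from ringfit import *
p,d,c,W=ringfit("w3")
m=(p.min(2)>110)&(abs(W[...,2]-.021)<.006)&(np.hypot(W[...,0]-.64,W[...,1]-.18)<.05)
cs,h=cv2.findContours(m.astype(np.uint8),cv2.RETR_CCOMP,cv2.CHAIN_APPROX_NONE)
for k in cs: 
    if len(k)>20: print(len(k),np.round(circ(wback(c,k[:,0,0],k[:,0,1],.021)),4))
E
```

```text
time_s: 4.0
position: [0.6375, 0.1781, 0.194]
tool_rot: [-0.002, 0.71, 0.704, -0.005]
wrist_force: [-0.9, 0.2, -1.3]
gripper_width: 0.0852
4.0 [0.6375 0.1781 0.194 ] [ 2.730e-01  7.100e-01  1.850e-01  1.056e+00 -1.000e-03  1.851e+00] [[0.008, 1.0, -0.009], [1.0, -0.008, -0.004], [-0.004, -0.009, -1.0]]
339 [0.639  0.1831 0.03  ]
118 [0.6392 0.1834 0.0101]
```

View pics/w3.png

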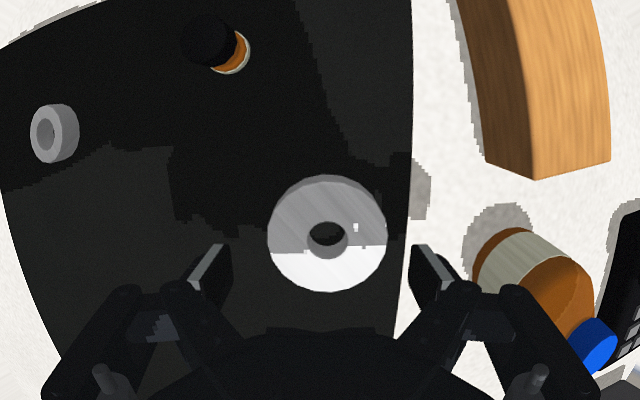

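```bash
cat > go.py <<'E'
import sys
from h import *
# desired grasp xy (world) of vertical tool, TCP z, yaw deg
x,y,z=map(float,sys.argv[1:4]); yaw=float(sys.argv[4]) if len(sys.argv)>4 else 90
s=sense(); T=toolR(s); Td=R.from_matrix(np.array([[np.cos(np.radians(yaw)),np.sin(np.radians(yaw)),0],[np.sin(np.radians(yaw)),-np.cos(np.radians(yaw)),0],[0,0,-1]]))
print("off",T.inv().apply(np.array([x,y,z])-s["position"]).round(4),"rot",np.degrees((T.inv()*Td).as_rotvec()).round(2), "t",s["time_s"],"pos",s["position"].round(4),"F",s["wrist_force"].round(1),"w",s["gripper_width"].round(4),"q6",s["joint_pos"][5].round(2))
E
python3 go.py .6391 .183 .174
```

```text
Traceback (most recent call last):
  File "go.py", line 6, in <module>
    print("off",T.inv().apply(np.array([x,y,z])-s["position"]).round(4),"rot",np.degrees((T.inv()*Td).as_rotvec()).round(2), "t",s["time_s"],"pos",s["position"].round(4),"F",s["wrist_force"].round(1),"w",s["gripper_width"].round(4),"q6",s["joint_pos"][5].round(2))
                                                                                                                                                                                                            ^^^^^^^^^^^^^^^^^^^^^^^^
AttributeError: 'float' object has no attribute 'round'
```

```bash
sed -i 's/s\["gripper_width"\].round(4)/round(float(s["gripper_width"]),4)/' go.py; python3 go.py .6391 .183 .174
```

```text
off [0.0043 0.0004 0.0228] rot [-0.27  0.14 -0.43] t 4.05 pos [0.6388 0.1787 0.1968] F [ 1.  -0.9 -0.7] w 0.0855 q6 1.85
```

```bash
python3 - <<'E'
from h import *
for i in range(5):
    s=sense(); print(s["position"].round(4),s["joint_pos"].round(4),s["qd"].round(3)); get_image("wrist")
E
```

```text
[0.6388 0.1787 0.1968] [ 2.7300e-01  7.0780e-01  1.8870e-01  1.0570e+00 -1.1000e-03  1.8514e+00] [ 0.007 -0.042  0.064  0.007  0.003  0.   ]
[0.6398 0.1792 0.1988] [ 2.7340e-01  7.0610e-01  1.9130e-01  1.0570e+00 -1.1000e-03  1.8513e+00] [ 0.008 -0.028  0.041 -0.005  0.001  0.001]
[0.6404 0.1797 0.2   ] [ 2.7380e-01  7.0500e-01  1.9280e-01  1.0568e+00 -1.0000e-03  1.8513e+00] [ 0.009 -0.015  0.019 -0.004  0.001 -0.001]
[0.6407 0.18   0.2006] [ 2.7410e-01  7.0440e-01  1.9330e-01  1.0566e+00 -1.0000e-03  1.8513e+00] [ 0.007 -0.004  0.003 -0.005 -0.    -0.001]
[0.6406 0.1803 0.2006] [ 2.7450e-01  7.0440e-01  1.9330e-01  1.0564e+00 -9.0000e-04  1.8512e+00] [ 0.008  0.002 -0.005 -0.002  0.003 -0.001]
```

```bash
python3 go.py .6391 .183 .176
```

```text
off [ 0.0025 -0.0014  0.0243] rot [ 0.17  0.   -0.32] t 4.3 pos [0.6404 0.1805 0.2003] F [-0.4 -0.2 -1. ] w 0.0857 q6 1.85
```

```bash
python3 -m pendant '[{"offset":[0.0025,-0.0014,0.012],"rotation":[0.1,0,-0.3],"jaw":1},{"offset":[0.0025,-0.0014,0.024],"rotation":[0.1,0,-0.3],"jaw":1},{"offset":[0.0025,-0.0014,0.024],"rotation":[0.1,0,-0.3],"jaw":1},{"offset":[0.0025,-0.0014,0.024],"rotation":[0.1,0,-0.3],"jaw":1}]'; python3 go.py .6391 .183 .174
```

```text
time_s: 4.7
position: [0.6386, 0.183, 0.1751]
tool_rot: [-0.0, 0.707, 0.707, -0.001]
wrist_force: [1.1, 0.3, 0.3]
gripper_width: 0.0853
off [0.     0.0005 0.0011] rot [-0.06  0.04 -0.  ] t 4.7 pos [0.6386 0.183  0.1751] F [1.1 0.3 0.3] w 0.0853 q6 1.85
```

```bash
python3 -m pendant '[{"offset":[0,0.0005,0.0015],"rotation":[0,0,0],"jaw":0},{"offset":[0,0.0005,0.0015],"rotation":[0,0,0],"jaw":0},{"offset":[0,0.0005,0.0015],"rotation":[0,0,0],"jaw":0},{"offset":[0,0.0005,0.0015],"rotation":[0,0,0],"jaw":0},{"offset":[0,0.0005,0.0015],"rotation":[0,0,0],"jaw":0}]' 50; python3 see.py w4
```

```text
time_s: 5.2
position: [0.6392, 0.183, 0.1739]
tool_rot: [0.0, 0.707, 0.707, -0.0]
wrist_force: [0.2, 0.5, 1.2]
gripper_width: 0.0593
5.2 [0.6392 0.183  0.1739] [ 0.279  0.732  0.169  1.008 -0.     1.85 ] [[0.0, 1.0, -0.0], [1.0, -0.0, -0.001], [-0.001, -0.0, -1.0]]
```

View pics/w4.png

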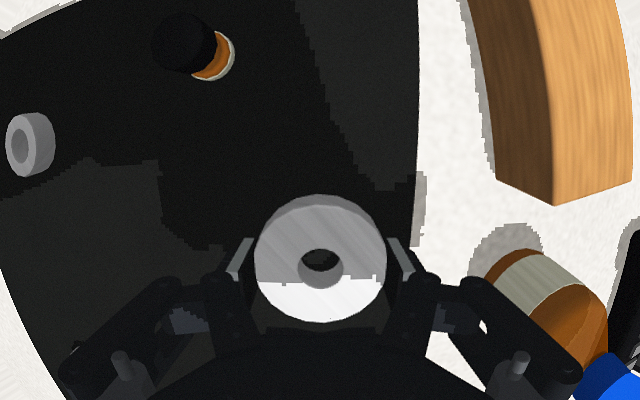

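```bash
python3 -m pendant '[{"offset":[0,0,-0.03],"rotation":[0,0,0],"jaw":0},{"offset":[0,0,-0.07],"rotation":[0,0,0],"jaw":0},{"offset":[0,0,-0.11],"rotation":[0,0,0],"jaw":0},{"offset":[-0.01,-0.005,-0.15],"rotation":[0,0,0],"jaw":0},{"offset":[-0.03,-0.02,-0.17],"rotation":[0,0,0],"jaw":0}]' ; python3 see.py w5; python3 - <<'E'
from ringfit import *
for n in ["w4","w5"]:
    p,d,c,W=ringfit(n); M=c["world_from_camera"]
    # tool frame coordinates via camera-in-tool constants
    p5=p[190:330,240:400]
    print(W[225,290],W[225,350],W[230,320],W[310,320])
E
```

```text
time_s: 5.75
position: [0.6204, 0.1541, 0.3478]
tool_rot: [0.002, 0.707, 0.708, 0.003]
wrist_force: [-0.1, 0.2, -0.2]
gripper_width: 0.0598
5.75 [0.6204 0.1541 0.3478] [ 0.243  0.544  0.309  1.329 -0.     1.813] [[-0.002, 1.0, 0.006], [1.0, 0.002, 0.001], [0.001, 0.006, -1.0]]
[0.62602863 0.20369501 0.02026471] [0.6515492  0.20346351 0.01958028] [0.63875592 0.20174599 0.02095865] [0.63879387 0.16029131 0.0212329 ]
[0.60813614 0.17511642 0.1942962 ] [0.6335183  0.17526734 0.19466714] [0.62084644 0.1728545  0.19421122] [0.62095674 0.13145216 0.19477905]
```

View pics/w5.png

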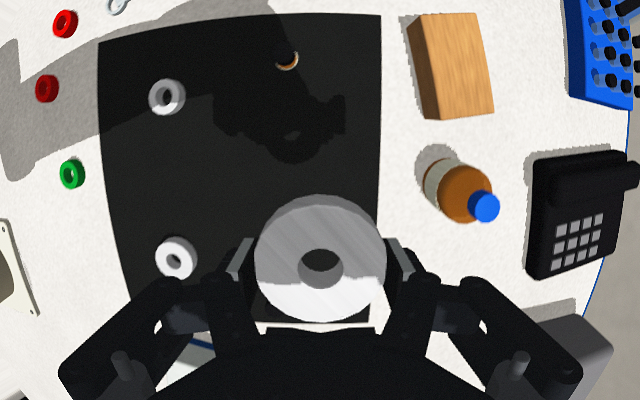

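```bash
cat > held.py <<'E'
import sys
from ringfit import *
n=sys.argv[1]; r0=float(sys.argv[2])
p,d,c,W=ringfit(n); M=c["world_from_camera"]
Ct=np.array([[0.001,.963,.268],[1,-.001,-.001],[0,.268,-.963]]); 
U,_,V=np.linalg.svd(Ct); Ct=U@V; ct=np.array([.0672,.0006,.031])
P=((W-M[:3,3])@M[:3,:3])@Ct.T+ct   # tool frame
sel=(np.hypot(P[...,0],P[...,1])<r0+.006)&(abs(P[...,2]-np.median(P[225:232,300:340,2]))<.004)
zt=np.median(P[sel][:,2]); print("top z in tool",zt)
c2=dict(c); Mt=np.eye(4); Mt[:3,:3]=Ct; Mt[:3,3]=ct; c2["world_from_camera"]=Mt
sel&=abs(P[...,2]-zt)<.003
cs,h=cv2.findContours(sel.astype(np.uint8),cv2.RETR_CCOMP,cv2.CHAIN_APPROX_NONE)
for k in cs:
    if len(k)>40: print(len(k),np.round(circ(wback(c2,k[:,0,0],k[:,0,1],zt)),4))
E
python3 held.py w5 .031;python3 held.py w4 .031; python3 go.py .4795 -.150 .345
```

```text
top z in tool 0.15318653741692906
452 [0.0009 0.0006 0.0311]
126 [0.0009 0.0007 0.0098]
top z in tool 0.15320596348209595
460 [0.0009 0.0003 0.0311]
124 [0.001  0.0007 0.0097]
off [-0.3009 -0.1386  0.0051] rot [ 0.36  0.06 -0.09] t 5.8 pos [0.6185 0.1506 0.3506] F [-3.5 -2.9  1.9] w 0.0595 q6 1.81
```

```bash
python3 -m pendant '[{"offset":[-0.043,-0.02,0],"rotation":[0,0,0],"jaw":0},{"offset":[-0.086,-0.04,0],"rotation":[0,0,0],"jaw":0},{"offset":[-0.129,-0.06,0],"rotation":[0,0,0],"jaw":0},{"offset":[-0.172,-0.08,0],"rotation":[0,0,0],"jaw":0},{"offset":[-0.215,-0.1,0],"rotation":[0,0,0],"jaw":0}]' ; python3 go.py .4788 -.1509 .345
```

```text
time_s: 6.3
position: [0.5168, -0.0656, 0.3497]
tool_rot: [0.002, 0.708, 0.707, 0.001]
wrist_force: [1.0, -0.6, -0.5]
gripper_width: 0.0595
off [-0.0853 -0.0379  0.0046] rot [ 0.31  0.06 -0.07] t 6.3 pos [ 0.5168 -0.0656  0.3497] F [ 1.  -0.6 -0.5] w 0.0595 q6 1.45
```

```bash
python3 -m pendant '[{"offset":[-0.043,-0.019,0.005],"rotation":[0.3,0,0],"jaw":0},{"offset":[-0.085,-0.038,0.01],"rotation":[0.3,0,0],"jaw":0},{"offset":[-0.085,-0.038,0.02],"rotation":[0.3,0,0],"jaw":0},{"offset":[-0.085,-0.038,0.02],"rotation":[0.3,0,0],"jaw":0},{"offset":[-0.085,-0.038,0.02],"rotation":[0.3,0,0],"jaw":0}]' ; python3 see.py w6; python3 go.py .4788 -.1509 .31
```

```text
time_s: 6.8
position: [0.4789, -0.15, 0.3292]
tool_rot: [-0.0, 0.707, 0.707, -0.0]
wrist_force: [-0.2, 0.4, 0.4]
gripper_width: 0.0591
6.8 [ 0.4789 -0.15    0.3292] [-3.030e-01  2.910e-01 -1.300e-01  1.151e+00 -1.000e-03  1.268e+00] [[0.001, 1.0, -0.001], [1.0, -0.001, -0.0], [-0.0, -0.001, -1.0]]
off [-0.0013 -0.0005  0.0196] rot [0.01 0.04 0.03] t 6.85 pos [ 0.4793 -0.1496  0.3296] F [ 0.1 -0.6 -0.5] w 0.0594 q6 1.27
```

View pics/w6.png

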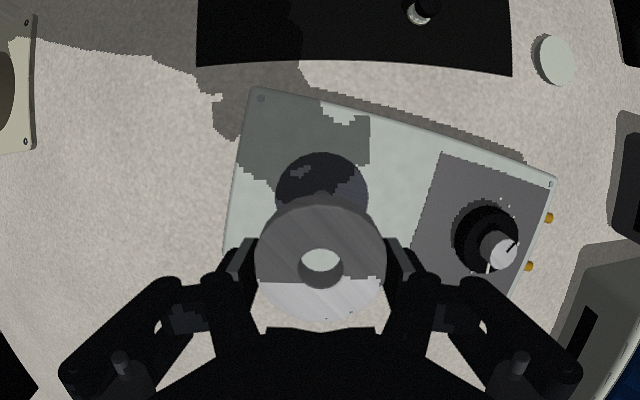

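```bash
python3 - <<'E'
from ringfit import *
from scipy.optimize import least_squares
p,d,c,W=ringfit("w6")
m=(p.max(2)<75)&(abs(W[...,2]-.066)<.0035)&(np.hypot(W[...,0]-.48,W[...,1]+.15)<.06)
k=contour(m); X=wback(c,k[:,0],k[:,1],.066); X=X[X[:,1]>-.14]
r=np.hypot(X[:,0]-.48,X[:,1]+.15); X=X[r>.033]
s=least_squares(lambda a:np.hypot(X[:,0]-a[0],X[:,1]-a[1])-.037,[.48,-.15],loss="soft_l1",f_scale=.001); print(len(X),s.x, np.std(s.fun))
E
```

```text
117 [ 0.47911969 -0.14976133] 0.000592349136280397
```

```bash
python3 -m pendant '[{"offset":[-0.0013,-0.0008,0.015],"rotation":[0,0,0],"jaw":0},{"offset":[-0.0013,-0.0008,0.03],"rotation":[0,0,0],"jaw":0},{"offset":[-0.0013,-0.0008,0.045],"rotation":[0,0,0],"jaw":0},{"offset":[-0.0013,-0.0008,0.045],"rotation":[0,0,0],"jaw":0}]' ; python3 go.py .4785 -.1509 .24
```

```text
time_s: 7.25
position: [0.4784, -0.1492, 0.2829]
tool_rot: [-0.001, 0.706, 0.708, -0.001]
wrist_force: [-0.2, -0.4, -1.4]
gripper_width: 0.0589
off [-0.0017  0.0002  0.0429] rot [-0.2  -0.03  0.19] t 7.25 pos [ 0.4784 -0.1492  0.2829] F [-0.2 -0.4 -1.4] w 0.0589 q6 1.27
```

```bash
python3 -m pendant '[{"offset":[-0.0017,0,0.01],"rotation":[-0.2,0,0],"jaw":0},{"offset":[-0.0017,0,0.022],"rotation":[-0.2,0,0],"jaw":0},{"offset":[-0.0017,0,0.034],"rotation":[-0.2,0,0],"jaw":0},{"offset":[-0.0017,0,0.042],"rotation":[-0.2,0,0],"jaw":0},{"offset":[-0.0017,0,0.042],"rotation":[-0.2,0,0],"jaw":0}]' ; python3 see.py w7; python3 go.py .4785 -.1509 .237
```

```text
time_s: 7.75
position: [0.4783, -0.1506, 0.2396]
tool_rot: [-0.001, 0.706, 0.708, 0.0]
wrist_force: [1.5, 1.8, -1.9]
gripper_width: 0.0597
7.75 [ 0.4783 -0.1506  0.2396] [-0.305  0.38  -0.26   0.931  0.002  1.262] [[-0.004, 1.0, -0.001], [1.0, 0.004, 0.002], [0.002, -0.001, -1.0]]
off [-0.0002  0.0002  0.0032] rot [-0.03 -0.1   0.2 ] t 7.8 pos [ 0.4783 -0.1507  0.2402] F [ 0.4  1.3 -1.9] w 0.0594 q6 1.26
```

View pics/w7.png

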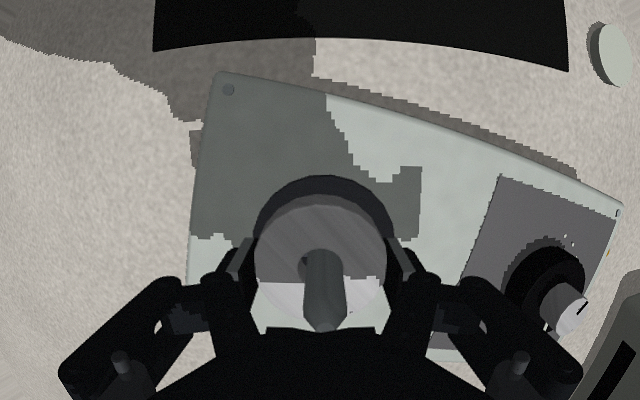

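The spindle comes up through the ring at about (322,270), and the ring is about 3 mm above the seat. I'll lower it fully and release.

```bash
python3 -m pendant '[{"offset":[-0.0002,0,0.003],"rotation":[0,0,0],"jaw":0},{"offset":[-0.0002,0,0.004],"rotation":[0,0,0],"jaw":0},{"offset":[-0.0002,0,0.004],"rotation":[0,0,0],"jaw":0},{"offset":[-0.0002,0,0.003],"rotation":[0,0,0],"jaw":1},{"offset":[-0.0002,0,0.003],"rotation":[0,0,0],"jaw":1}]' ; python3 -m pendant '[{"offset":[0,0,0],"rotation":[0,0,0],"jaw":1},{"offset":[0,0,0],"rotation":[0,0,0],"jaw":1},{"offset":[0,0,-0.04],"rotation":[0,0,0],"jaw":1},{"offset":[0,0,-0.08],"rotation":[0,0,0],"jaw":1},{"offset":[0.02,0,-0.1],"rotation":[0,0,0],"jaw":1}]'; python3 see.py w8
```

```text
time_s: 8.3
position: [0.4783, -0.1511, 0.2375]
tool_rot: [-0.0, 0.706, 0.708, 0.0]
wrist_force: [-0.6, -0.2, 0.3]
gripper_width: 0.0847
time_s: 8.8
position: [0.4792, -0.1327, 0.3408]
tool_rot: [0.002, 0.707, 0.707, 0.001]
wrist_force: [1.0, 0.9, 0.5]
gripper_width: 0.0854
8.8 [ 0.4792 -0.1327  0.3408] [-0.27   0.271 -0.126  1.17  -0.     1.301] [[-0.0, 1.0, 0.005], [1.0, 0.0, -0.001], [-0.001, 0.005, -1.0]]
```

View pics/w8.png

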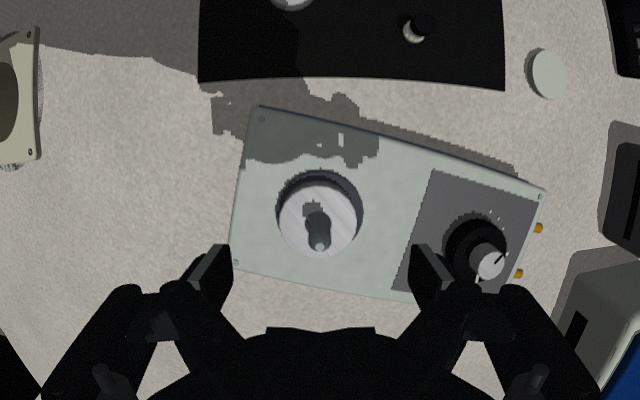

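```bash
python3 - <<'E'
from ringfit import *
p,d,c,W=ringfit("w8")
r=np.hypot(W[...,0]-.4792,W[...,1]+.15)
m=(r>.014)&(r<.028)&(W[...,2]>.07)&(W[...,2]<.1); A=W[m]; print(len(A),np.median(A[:,2]),np.percentile(A[:,2],[5,95]))
print(np.linalg.lstsq(np.c_[A[:,:2]-A[:,:2].mean(0),np.ones(len(A))],A[:,2],rcond=None)[0])
p,d,c,W=ringfit("w5")
m=(p.min(2)>100)&(abs(W[...,2]-.021)<.006)&(np.hypot(W[...,0]-.452,W[...,1]-.065)<.035)
cs,h=cv2.findContours(m.astype(np.uint8),cv2.RETR_CCOMP,cv2.CHAIN_APPROX_NONE)
for k in cs: 
    if len(k)>20: print(len(k),np.round(circ(wback(c,k[:,0,0],k[:,0,1],.021)),4))
E
python3 go.py .452 .066 .29
```

```text
2586 0.08385296416213918 [0.08279063 0.08486149]
[-0.00032969 -0.00058594  0.08383615]
112 [0.4545 0.0653 0.0247]
42 [0.4546 0.0655 0.0096]
off [ 0.1959 -0.0273  0.0531] rot [ 0.47 -0.04  0.2 ] t 8.85 pos [ 0.4795 -0.1299  0.3432] F [0.3 2.4 2.5] w 0.0855 q6 1.3
```

```bash
python3 -m pendant '[{"offset":[0.045,-0.006,0],"rotation":[0.4,0,0],"jaw":1},{"offset":[0.09,-0.012,0],"rotation":[0.4,0,0],"jaw":1},{"offset":[0.135,-0.019,0.02],"rotation":[0.4,0,0],"jaw":1},{"offset":[0.18,-0.025,0.06],"rotation":[0.4,0,0],"jaw":1},{"offset":[0.196,-0.026,0.09],"rotation":[0.4,0,0],"jaw":1}]' ; python3 -m pendant '[{"offset":[0,0,0],"rotation":[0,0,0],"jaw":1},{"offset":[0,0,0],"rotation":[0,0,0],"jaw":1}]'; python3 see.py w9; cat > mat.py <<'E'
import sys
from ringfit import *
n=sys.argv[1]; x,y,r=map(float,sys.argv[2:5])
p,d,c,W=ringfit(n)
m=(p.min(2)>60)&(abs(W[...,2]-.021)<.006)&(np.hypot(W[...,0]-x,W[...,1]-y)<r+.012)
cs,h=cv2.findContours(m.astype(np.uint8),cv2.RETR_CCOMP,cv2.CHAIN_APPROX_NONE)
for k in cs: 
    if len(k)>20: print(len(k),np.round(circ(wback(c,k[:,0,0],k[:,0,1],.021)),4))
E
python3 mat.py w9 .4535 .066 .025; python3 go.py .4535 .066 .19
```

```text
time_s: 9.35
position: [0.4533, 0.0683, 0.2529]
tool_rot: [0.001, 0.705, 0.709, 0.002]
wrist_force: [1.6, -0.0, 0.5]
gripper_width: 0.085
time_s: 9.55
position: [0.4528, 0.0686, 0.2523]
tool_rot: [0.0, 0.704, 0.71, 0.001]
wrist_force: [0.0, 1.0, 0.4]
gripper_width: 0.0852
9.55 [0.4528 0.0686 0.2523] [ 0.15   0.289 -0.359  0.921  0.     1.713] [[-0.008, 1.0, 0.002], [1.0, 0.008, 0.0], [0.0, 0.002, -1.0]]
215 [0.4522 0.0645 0.0244]
83 [0.4524 0.065  0.0097]
off [-0.0021 -0.0005  0.0634] rot [ 0.26 -0.05  0.35] t 9.6 pos [0.4537 0.0681 0.2534] F [ 0.9 -0.2  0.5] w 0.0858 q6 1.71
```

View pics/w9.png

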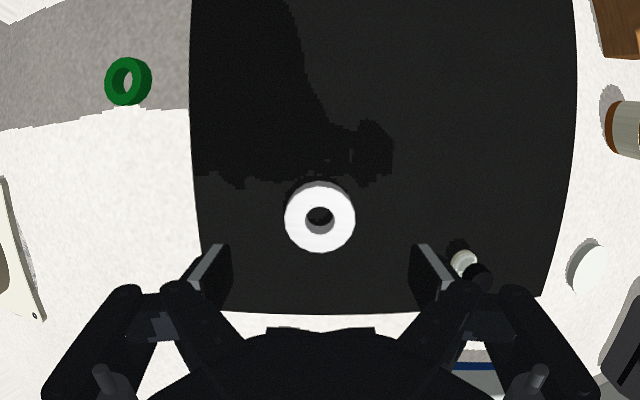

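```bash
python3 -m pendant '[{"offset":[-0.003,-0.0015,0.025],"rotation":[0.2,0,0.3],"jaw":1},{"offset":[-0.003,-0.0015,0.05],"rotation":[0.2,0,0.3],"jaw":1},{"offset":[-0.003,-0.0015,0.072],"rotation":[0.2,0,0.3],"jaw":1},{"offset":[-0.003,-0.0015,0.072],"rotation":[0.2,0,0.3],"jaw":1},{"offset":[-0.003,-0.0015,0.072],"rotation":[0.2,0,0.3],"jaw":1}]' ; python3 go.py .4523 .065 .177
```

```text
time_s: 10.1
position: [0.4536, 0.0642, 0.1827]
tool_rot: [0.001, 0.707, 0.707, 0.001]
wrist_force: [1.2, -0.2, 0.2]
gripper_width: 0.0854
off [ 0.0008 -0.0013  0.0057] rot [ 0.17 -0.05 -0.06] t 10.1 pos [0.4536 0.0642 0.1827] F [ 1.2 -0.2  0.2] w 0.0854 q6 1.71
```

```bash
python3 -m pendant '[{"offset":[0.0008,-0.0013,0.005],"rotation":[0.1,0,0],"jaw":1},{"offset":[0.0008,-0.0013,0.006],"rotation":[0.1,0,0],"jaw":1},{"offset":[0.0008,-0.0013,0.006],"rotation":[0.1,0,0],"jaw":0},{"offset":[0.0008,-0.0013,0.006],"rotation":[0.1,0,0],"jaw":0},{"offset":[0.0008,-0.0013,0.006],"rotation":[0.1,0,0],"jaw":0}]' ; python3 -m pendant '[{"offset":[0,0,0],"rotation":[0,0,0],"jaw":0},{"offset":[0,0,0],"rotation":[0,0,0],"jaw":0}]'; python3 see.py w10; python3 held.py w10 .025
```

```text
time_s: 10.6
position: [0.4524, 0.0651, 0.1775]
tool_rot: [0.0, 0.707, 0.707, 0.001]
wrist_force: [-2.5, -0.3, 6.7]
gripper_width: 0.0479
time_s: 10.8
position: [0.4525, 0.0652, 0.1777]
tool_rot: [0.0, 0.707, 0.707, 0.001]
wrist_force: [0.5, 0.6, -0.9]
gripper_width: 0.0478
10.8 [0.4525 0.0652 0.1777] [ 1.430e-01  3.960e-01 -4.470e-01  7.260e-01  1.000e-03  1.715e+00] [[0.001, 1.0, 0.002], [1.0, -0.001, 0.001], [0.001, 0.002, -1.0]]
top z in tool 0.15693513518248142
415 [-0.0002  0.0004  0.0254]
126 [-0.0004  0.0007  0.0096]
```

View pics/w10.png

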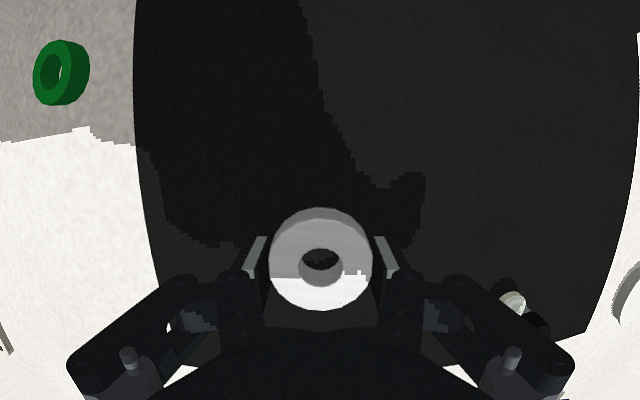

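```bash
python3 -m pendant '[{"offset":[0,0,-0.04],"rotation":[0,0,0],"jaw":0},{"offset":[-0.01,0,-0.08],"rotation":[0,0,0],"jaw":0},{"offset":[-0.04,0.005,-0.12],"rotation":[0,0,0],"jaw":0},{"offset":[-0.08,0.01,-0.15],"rotation":[0,0,0],"jaw":0},{"offset":[-0.125,0.015,-0.155],"rotation":[0,0,0],"jaw":0}]' ; python3 go.py .4787 -.1497 .33
```

```text
time_s: 11.35
position: [0.4685, -0.0607, 0.3367]
tool_rot: [0.004, 0.706, 0.708, 0.004]
wrist_force: [1.4, 0.7, -0.7]
gripper_width: 0.0478
off [-0.089   0.01    0.0068] rot [ 0.59 -0.01  0.1 ] t 11.35 pos [ 0.4685 -0.0607  0.3367] F [ 1.4  0.7 -0.7] w 0.0478 q6 1.44
```

```bash
python3 -m pendant '[{"offset":[-0.045,0.005,0.003],"rotation":[0.5,0,0],"jaw":0},{"offset":[-0.089,0.01,0.007],"rotation":[0.5,0,0],"jaw":0},{"offset":[-0.089,0.01,0.007],"rotation":[0.5,0,0],"jaw":0},{"offset":[-0.089,0.01,0.007],"rotation":[0.5,0,0],"jaw":0},{"offset":[-0.089,0.01,0.007],"rotation":[0.5,0,0],"jaw":0}]' ; python3 go.py .4787 -.1497 .30
```

```text
time_s: 11.85
position: [0.4784, -0.1489, 0.3294]
tool_rot: [-0.0, 0.706, 0.708, 0.0]
wrist_force: [-0.2, 0.9, 0.6]
gripper_width: 0.0474
off [-0.0008  0.0003  0.0294] rot [ 0.02 -0.06  0.14] t 11.85 pos [ 0.4784 -0.1489  0.3294] F [-0.2  0.9  0.6] w 0.0474 q6 1.27
```

```bash
python3 -m pendant '[{"offset":[-0.001,0.0003,0.012],"rotation":[0,0,0],"jaw":0},{"offset":[-0.001,0.0003,0.025],"rotation":[0,0,0],"jaw":0},{"offset":[-0.001,0.0003,0.038],"rotation":[0,0,0],"jaw":0},{"offset":[-0.001,0.0003,0.038],"rotation":[0,0,0],"jaw":0}]' ; python3 go.py .4787 -.1497 .262
```

```text
time_s: 12.25
position: [0.4782, -0.1483, 0.2891]
tool_rot: [-0.002, 0.705, 0.709, -0.0]
wrist_force: [0.3, -0.3, -0.5]
gripper_width: 0.0477
off [-0.0014  0.0006  0.0271] rot [-0.16 -0.13  0.28] t 12.25 pos [ 0.4782 -0.1483  0.2891] F [ 0.3 -0.3 -0.5] w 0.0477 q6 1.26
```

```bash
python3 -m pendant '[{"offset":[-0.002,0.0006,0.008],"rotation":[-0.1,-0.1,0.2],"jaw":0},{"offset":[-0.002,0.0006,0.017],"rotation":[-0.1,-0.1,0.2],"jaw":0},{"offset":[-0.0015,0.0006,0.026],"rotation":[-0.1,-0.1,0.2],"jaw":0},{"offset":[-0.0015,0.0006,0.026],"rotation":[-0.1,-0.1,0.2],"jaw":0}]' ; python3 see.py w11; python3 go.py .4787 -.1497 .259
```

```text
time_s: 12.65
position: [0.4786, -0.1494, 0.2618]
tool_rot: [-0.001, 0.706, 0.708, -0.0]
wrist_force: [1.3, 1.2, -2.6]
gripper_width: 0.0481
12.65 [ 0.4786 -0.1494  0.2618] [-3.030e-01  3.550e-01 -2.310e-01  9.870e-01  1.000e-03  1.266e+00] [[-0.002, 1.0, -0.002], [1.0, 0.002, 0.002], [0.002, -0.002, -1.0]]
off [-0.0002  0.      0.0034] rot [-0.1 -0.1  0.1] t 12.7 pos [ 0.4787 -0.1495  0.2624] F [ 1.6  2.  -1.7] w 0.0478 q6 1.27
```

View pics/w11.png

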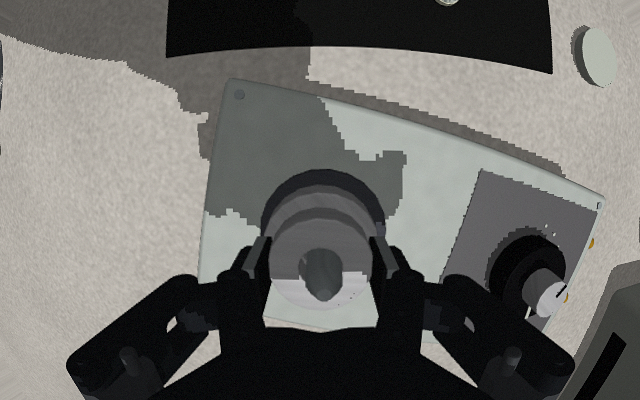

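The spindle shows through the medium ring at (321,275). I'll lower it the last 3 mm and release.

```bash
python3 -m pendant '[{"offset":[-0.0002,0,0.003],"rotation":[0,0,0],"jaw":0},{"offset":[-0.0002,0,0.004],"rotation":[0,0,0],"jaw":0},{"offset":[-0.0002,0,0.004],"rotation":[0,0,0],"jaw":0},{"offset":[-0.0002,0,0.003],"rotation":[0,0,0],"jaw":1},{"offset":[-0.0002,0,0.003],"rotation":[0,0,0],"jaw":1}]' ; python3 -m pendant '[{"offset":[0,0,0],"rotation":[0,0,0],"jaw":1},{"offset":[0,0,0],"rotation":[0,0,0],"jaw":1},{"offset":[0,0,-0.04],"rotation":[0,0,0],"jaw":1},{"offset":[0,0,-0.08],"rotation":[0,0,0],"jaw":1},{"offset":[0.02,0,-0.09],"rotation":[0,0,0],"jaw":1}]'; python3 see.py w12; python3 - <<'E'
from ringfit import *
p,d,c,W=ringfit("w12")
r=np.hypot(W[...,0]-.4792,W[...,1]+.15)
for a,b in [(.013,.022),(.0265,.030)]:
    m=(r>a)&(r<b)&(W[...,2]>.07)&(W[...,2]<.118); A=W[m]; print(len(A),np.median(A[:,2]),np.percentile(A[:,2],[5,95]))
    print(np.linalg.lstsq(np.c_[A[:,:2]-A[:,:2].mean(0),np.ones(len(A))],A[:,2],rcond=None)[0])
E
python3 go.py .459 .245 .25
```

```text
time_s: 13.2
position: [0.4786, -0.15, 0.2596]
tool_rot: [-0.001, 0.707, 0.708, -0.0]
wrist_force: [-0.2, -0.1, 0.1]
gripper_width: 0.0748
time_s: 13.7
position: [0.4801, -0.1317, 0.3541]
tool_rot: [0.003, 0.708, 0.706, 0.001]
wrist_force: [1.0, 0.2, 0.7]
gripper_width: 0.0856
13.7 [ 0.4801 -0.1317  0.3541] [-2.670e-01  2.620e-01 -1.020e-01  1.201e+00 -1.000e-03  1.305e+00] [[0.002, 1.0, 0.006], [1.0, -0.002, -0.003], [-0.003, 0.006, -1.0]]
1533 0.10181259036712642 [0.10077376 0.10281107]
[ 0.00020387 -0.00107028  0.10180648]
622 0.08351812667947629 [0.07392761 0.08473313]
[-0.03853588 -0.09055907  0.08238331]
off [ 0.3736 -0.0207  0.1041] rot [ 0.31 -0.03  0.09] t 13.75 pos [ 0.4798 -0.1286  0.3541] F [0.4 1.8 0.1] w 0.0854 q6 1.31
```

View pics/w12.png

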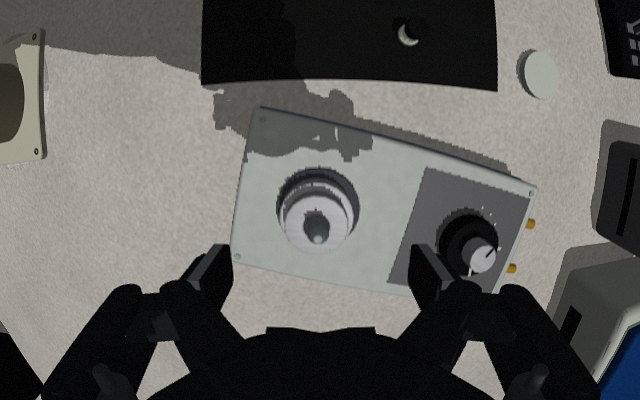

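Medium is flat at 0.102 m, as it should be. Next I go to the small aluminium ring.

```bash
python3 -m pendant '[{"offset":[0.047,-0.003,0],"rotation":[0.3,0,0],"jaw":1},{"offset":[0.094,-0.006,0],"rotation":[0.3,0,0],"jaw":1},{"offset":[0.141,-0.009,0.02],"rotation":[0.3,0,0],"jaw":1},{"offset":[0.188,-0.012,0.04],"rotation":[0.3,0,0],"jaw":1},{"offset":[0.235,-0.015,0.06],"rotation":[0.3,0,0],"jaw":1}]' ; python3 go.py .459 .245 .25
```

```text
time_s: 14.25
position: [0.4644, 0.1046, 0.2946]
tool_rot: [0.0, 0.707, 0.708, 0.0]
wrist_force: [1.4, 0.0, 0.5]
gripper_width: 0.0853
off [ 0.1404 -0.0052  0.0447] rot [ 0.04 -0.01  0.07] t 14.25 pos [0.4644 0.1046 0.2946] F [1.4 0.  0.5] w 0.0853 q6 1.79
```

```bash
python3 -m pendant '[{"offset":[0.047,-0.002,0.015],"rotation":[0,0,0],"jaw":1},{"offset":[0.094,-0.004,0.03],"rotation":[0,0,0],"jaw":1},{"offset":[0.14,-0.005,0.044],"rotation":[0,0,0],"jaw":1},{"offset":[0.14,-0.005,0.044],"rotation":[0,0,0],"jaw":1},{"offset":[0.14,-0.005,0.044],"rotation":[0,0,0],"jaw":1}]' ; python3 see.py w13; python3 mat.py w13 .459 .247 .019; python3 go.py .459 .245 .177
```

```text
time_s: 14.75
position: [0.4586, 0.2452, 0.2495]
tool_rot: [0.0, 0.706, 0.709, -0.001]
wrist_force: [0.4, -1.1, 0.2]
gripper_width: 0.0853
14.75 [0.4586 0.2452 0.2495] [ 4.910e-01  4.010e-01 -1.970e-01  9.740e-01 -1.000e-03  2.058e+00] [[-0.004, 1.0, -0.001], [1.0, 0.004, -0.002], [-0.002, -0.001, -1.0]]
165 [0.4617 0.2484 0.0184]
83 [0.4616 0.2488 0.0095]
off [0.0008 0.0001 0.0731] rot [-0.03  0.08  0.11] t 14.8 pos [0.4589 0.2443 0.2501] F [-0.3  0.2  0.6] w 0.0856 q6 2.06
```

View pics/w13.png

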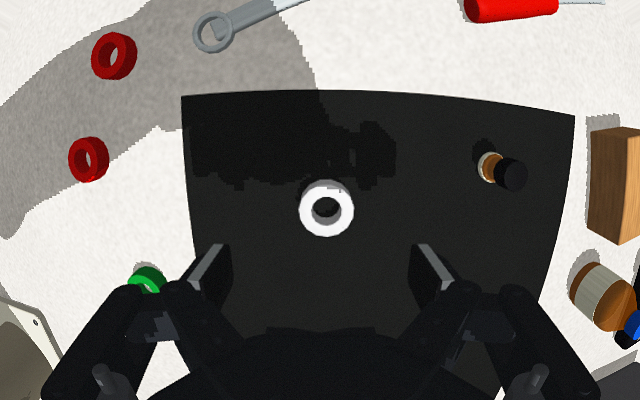

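Candidates for small are the grey-white ring at (326,208), the reds at (114,56) and (88,159), and the green at (147,280). Only the first is plain aluminium and on the mat, so I'll check it in a crop.

```bash
python3 -c "
import cv2;p=cv2.imread('pics/w13.png');cv2.imwrite('pics/w13c.png',cv2.resize(p[160:260,260:390],None,fx=4,fy=4,interpolation=cv2.INTER_CUBIC))"; python3 go.py .4617 .2486 .179
```

```text
off [0.0044 0.0029 0.0711] rot [-0.03  0.08  0.11] t 14.8 pos [0.4589 0.2443 0.2501] F [-0.3  0.2  0.6] w 0.0856 q6 2.06
```

View pics/w13c.png

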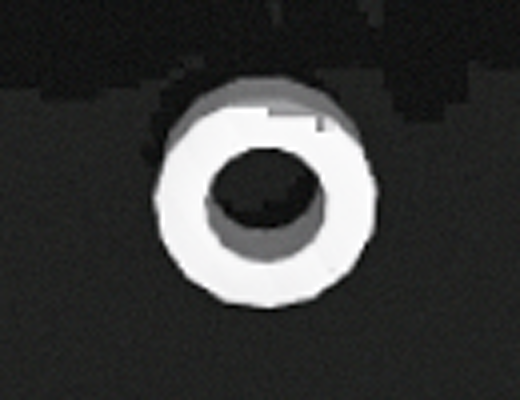

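It's plain aluminium with a through hole, so this is the small ring.

```bash
python3 -m pendant '[{"offset":[0.0044,0.003,0.024],"rotation":[0,0,0],"jaw":1},{"offset":[0.0044,0.003,0.048],"rotation":[0,0,0],"jaw":1},{"offset":[0.0044,0.003,0.068],"rotation":[0,0,0],"jaw":1},{"offset":[0.0044,0.003,0.068],"rotation":[0,0,0],"jaw":1},{"offset":[0.0044,0.003,0.068],"rotation":[0,0,0],"jaw":1}]' ; python3 go.py .4617 .2486 .179
```

```text
time_s: 15.3
position: [0.4623, 0.2473, 0.1826]
tool_rot: [0.0, 0.707, 0.707, -0.001]
wrist_force: [0.2, 0.5, 0.0]
gripper_width: 0.0853
off [ 0.0013 -0.0005  0.0036] rot [-0.04  0.1  -0.02] t 15.3 pos [0.4623 0.2473 0.1826] F [0.2 0.5 0. ] w 0.0853 q6 2.06
```

```bash
python3 -m pendant '[{"offset":[0.0013,-0.0005,0.004],"rotation":[0,0.1,0],"jaw":1},{"offset":[0.0013,-0.0005,0.004],"rotation":[0,0.1,0],"jaw":0},{"offset":[0.0013,-0.0005,0.004],"rotation":[0,0.1,0],"jaw":0},{"offset":[0.0013,-0.0005,0.004],"rotation":[0,0.1,0],"jaw":0},{"offset":[0.0013,-0.0005,0.004],"rotation":[0,0.1,0],"jaw":0}]' ; python3 -m pendant '[{"offset":[0,0,0],"rotation":[0,0,0],"jaw":0},{"offset":[0,0,0],"rotation":[0,0,0],"jaw":0},{"offset":[0,0,0],"rotation":[0,0,0],"jaw":0}]'; python3 see.py w14; python3 held.py w14 .019
```

```text
time_s: 15.8
position: [0.462, 0.2487, 0.1795]
tool_rot: [-0.0, 0.707, 0.707, 0.0]
wrist_force: [-1.1, -0.9, 4.6]
gripper_width: 0.0362
time_s: 16.1
position: [0.462, 0.2489, 0.1795]
tool_rot: [-0.0, 0.707, 0.707, 0.0]
wrist_force: [0.1, -0.7, 1.8]
gripper_width: 0.0361
16.1 [0.462  0.2489 0.1795] [ 0.494  0.496 -0.262  0.812  0.     2.065] [[-0.0, 1.0, 0.0], [1.0, 0.0, 0.001], [0.001, 0.0, -1.0]]
top z in tool 0.15904407369316187
352 [0.0004 0.0004 0.0195]
118 [-0.      0.0006  0.0097]
```

View pics/w14.png

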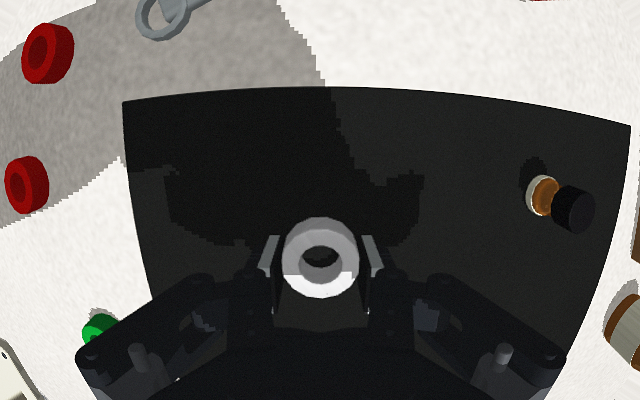

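```bash
python3 -m pendant '[{"offset":[0,0,-0.04],"rotation":[0,0,0],"jaw":0},{"offset":[-0.01,0,-0.08],"rotation":[0,0,0],"jaw":0},{"offset":[-0.04,0.002,-0.12],"rotation":[0,0,0],"jaw":0},{"offset":[-0.08,0.004,-0.145],"rotation":[0,0,0],"jaw":0},{"offset":[-0.125,0.006,-0.155],"rotation":[0,0,0],"jaw":0}]' ; python3 go.py .4787 -.1502 .335
```

```text
time_s: 16.65
position: [0.4687, 0.1234, 0.3376]
tool_rot: [0.001, 0.706, 0.708, 0.003]
wrist_force: [1.9, -0.9, -0.6]
gripper_width: 0.0358
off [-0.2737  0.0093  0.002 ] rot [ 0.35 -0.12  0.14] t 16.65 pos [0.4687 0.1234 0.3376] F [ 1.9 -0.9 -0.6] w 0.0358 q6 1.83
```

```bash
python3 -m pendant '[{"offset":[-0.047,0.0015,0],"rotation":[0.3,0,0],"jaw":0},{"offset":[-0.094,0.003,0],"rotation":[0.3,0,0],"jaw":0},{"offset":[-0.141,0.0045,0],"rotation":[0.3,0,0],"jaw":0},{"offset":[-0.188,0.006,0],"rotation":[0.3,0,0],"jaw":0},{"offset":[-0.235,0.0075,0],"rotation":[0.3,0,0],"jaw":0}]' ; python3 go.py .4787 -.1502 .335
```

```text
time_s: 17.15
position: [0.4763, -0.1134, 0.3371]
tool_rot: [-0.0, 0.706, 0.708, 0.001]
wrist_force: [1.8, -0.4, 0.1]
gripper_width: 0.036
off [-0.0368  0.0023  0.002 ] rot [ 0.06 -0.13  0.14] t 17.15 pos [ 0.4763 -0.1134  0.3371] F [ 1.8 -0.4  0.1] w 0.036 q6 1.33
```

```bash
python3 -m pendant '[{"offset":[-0.037,0.002,0.002],"rotation":[0,-0.1,0.1],"jaw":0},{"offset":[-0.037,0.002,0.01],"rotation":[0,-0.1,0.1],"jaw":0},{"offset":[-0.037,0.002,0.01],"rotation":[0,-0.1,0.1],"jaw":0},{"offset":[-0.037,0.002,0.01],"rotation":[0,-0.1,0.1],"jaw":0},{"offset":[-0.037,0.002,0.01],"rotation":[0,-0.1,0.1],"jaw":0}]' ; python3 go.py .4787 -.1502 .297
```

```text
time_s: 17.65
position: [0.4785, -0.1492, 0.3271]
tool_rot: [0.0, 0.706, 0.708, 0.001]
wrist_force: [0.3, 0.3, -0.5]
gripper_width: 0.036
off [-0.001   0.0002  0.0301] rot [ 0.04 -0.04  0.16] t 17.65 pos [ 0.4785 -0.1492  0.3271] F [ 0.3  0.3 -0.5] w 0.036 q6 1.27
```

```bash
python3 -m pendant '[{"offset":[-0.001,0.0002,0.01],"rotation":[0,0,0],"jaw":0},{"offset":[-0.001,0.0002,0.02],"rotation":[0,0,0],"jaw":0},{"offset":[-0.001,0.0002,0.03],"rotation":[0,0,0],"jaw":0},{"offset":[-0.001,0.0002,0.03],"rotation":[0,0,0],"jaw":0}]' ; python3 go.py .4787 -.1502 .282; python3 see.py w15
```

```text
time_s: 18.05
position: [0.4782, -0.1495, 0.295]
tool_rot: [-0.002, 0.706, 0.708, 0.0]
wrist_force: [1.1, 0.6, -0.9]
gripper_width: 0.0363
off [-0.0007  0.0005  0.013 ] rot [-0.12 -0.14  0.2 ] t 18.05 pos [ 0.4782 -0.1495  0.295 ] F [ 1.1  0.6 -0.9] w 0.0363 q6 1.26
18.05 [ 0.4782 -0.1495  0.295 ] [-0.303  0.32  -0.185  1.068  0.002  1.264] [[-0.003, 1.0, -0.002], [1.0, 0.003, 0.002], [0.002, -0.002, -1.0]]
```

View pics/w15.png

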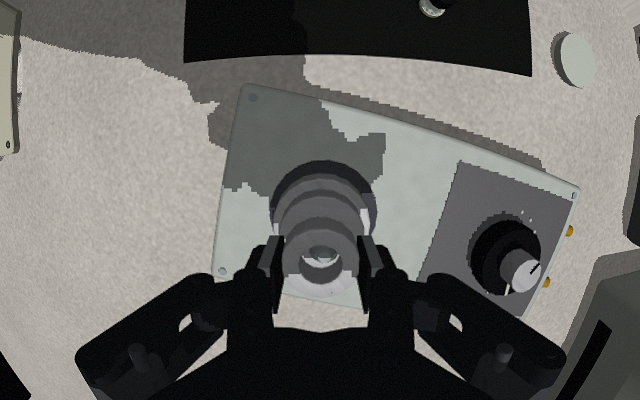

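```bash
python3 -m pendant '[{"offset":[-0.001,0.0005,0.006],"rotation":[-0.1,-0.1,0.1],"jaw":0},{"offset":[-0.001,0.0005,0.012],"rotation":[-0.1,-0.1,0.1],"jaw":0},{"offset":[-0.001,0.0005,0.014],"rotation":[-0.1,-0.1,0.1],"jaw":0},{"offset":[-0.001,0.0005,0.014],"rotation":[-0.1,-0.1,0.1],"jaw":0}]' ; python3 go.py .4787 -.1502 .279
```

```text
time_s: 18.5
position: [0.4789, -0.1503, 0.2814]
tool_rot: [-0.0, 0.706, 0.708, 0.001]
wrist_force: [1.6, 3.7, -2.2]
gripper_width: 0.0362
off [ 0.0001 -0.0002  0.0024] rot [ 0.02 -0.09  0.11] t 18.5 pos [ 0.4789 -0.1503  0.2814] F [ 1.6  3.7 -2.2] w 0.0362 q6 1.26
```

```bash
python3 -m pendant '[{"offset":[0.0003,0,0.002],"rotation":[0,0,0],"jaw":0},{"offset":[0.0003,0,0.003],"rotation":[0,0,0],"jaw":0},{"offset":[0.0003,0,0.003],"rotation":[0,0,0],"jaw":0},{"offset":[0.0003,0,0.002],"rotation":[0,0,0],"jaw":1},{"offset":[0.0003,0,0.002],"rotation":[0,0,0],"jaw":1}]' ; python3 -m pendant '[{"offset":[0,0,0],"rotation":[0,0,0],"jaw":1},{"offset":[0,0,0],"rotation":[0,0,0],"jaw":1},{"offset":[0,0,-0.04],"rotation":[0,0,0],"jaw":1},{"offset":[0,0,-0.075],"rotation":[0,0,0],"jaw":1},{"offset":[0.02,0,-0.08],"rotation":[0,0,0],"jaw":1}]'; python3 see.py w16; python3 - <<'E'
from ringfit import *
p,d,c,W=ringfit("w16")
r=np.hypot(W[...,0]-.4792,W[...,1]+.15)
m=(r>.012)&(r<.017)&(W[...,2]>.07)&(W[...,2]<.135); A=W[m]; print(len(A),np.median(A[:,2]),np.percentile(A[:,2],[5,50,95]))
A=A[abs(A[:,2]-.12)<.004];print(np.linalg.lstsq(np.c_[A[:,:2]-A[:,:2].mean(0),np.ones(len(A))],A[:,2],rcond=None)[0])
E
python3 go.py .6252 -.185 .33
```

```text
time_s: 19.0
position: [0.4789, -0.1504, 0.2795]
tool_rot: [-0.0, 0.707, 0.708, 0.0]
wrist_force: [0.6, 0.0, -0.9]
gripper_width: 0.0638
time_s: 19.5
position: [0.4803, -0.1321, 0.364]
tool_rot: [0.004, 0.708, 0.706, 0.002]
wrist_force: [0.5, -0.0, 0.1]
gripper_width: 0.0854
19.5 [ 0.4803 -0.1321  0.364 ] [-2.680e-01  2.550e-01 -8.400e-02  1.223e+00 -1.000e-03  1.304e+00] [[0.002, 1.0, 0.008], [1.0, -0.002, -0.003], [-0.003, 0.008, -1.0]]
796 0.11978298379361851 [0.11850787 0.11978298 0.12072477]
[-0.00544846 -0.00916695  0.11973823]
off [-0.0562  0.1452  0.034 ] rot [ 0.37 -0.02  0.09] t 19.55 pos [ 0.4797 -0.129   0.3631] F [-0.4  2.7 -0.5] w 0.0853 q6 1.31
```

View pics/w16.png

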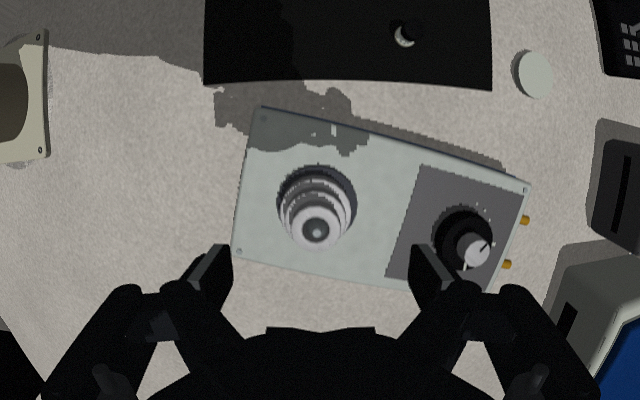

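```bash
python3 -m pendant '[{"offset":[-0.01,0.03,0],"rotation":[0,0,-8.5],"jaw":1},{"offset":[-0.02,0.06,0],"rotation":[0,0,-17],"jaw":1},{"offset":[-0.03,0.09,0],"rotation":[0,0,-25.5],"jaw":1},{"offset":[-0.04,0.12,0],"rotation":[0,0,-34],"jaw":1},{"offset":[-0.056,0.145,0],"rotation":[0,0,-42.5],"jaw":1}]';  python3 -m pendant '[{"offset":[0,0,0],"rotation":[0,0,-8.5],"jaw":1},{"offset":[0,0,0],"rotation":[0,0,-17],"jaw":1},{"offset":[0,0,0],"rotation":[0,0,-25.5],"jaw":1},{"offset":[0,0,0],"rotation":[0,0,-34],"jaw":1},{"offset":[0,0,0],"rotation":[0,0,-42.5],"jaw":1}]'; python3 -m pendant '[{"offset":[0,0,0],"rotation":[0,0,-8.5],"jaw":1},{"offset":[0,0,0],"rotation":[0,0,-17],"jaw":1},{"offset":[0,0,0],"rotation":[0,0,-25.5],"jaw":1},{"offset":[0,0,0],"rotation":[0,0,-34],"jaw":1},{"offset":[0,0,0],"rotation":[0,0,-42.5],"jaw":1}]'; python3 go.py .6252 -.185 .32 -105
```

```text
time_s: 20.05
position: [0.6261, -0.1848, 0.363]
tool_rot: [0.002, 0.399, 0.917, 0.001]
wrist_force: [1.4, 0.0, 0.2]
gripper_width: 0.0854
time_s: 20.55
position: [0.6259, -0.185, 0.3619]
tool_rot: [0.002, 0.036, 0.999, 0.0]
wrist_force: [0.1, -0.5, 0.4]
gripper_width: 0.0855
time_s: 21.05
position: [0.6258, -0.1853, 0.3609]
tool_rot: [0.001, -0.332, 0.943, -0.0]
wrist_force: [0.5, -0.0, -0.8]
gripper_width: 0.0855
off [0.0004 0.0006 0.0409] rot [ -0.09   0.1  -36.27] t 21.05 pos [ 0.6258 -0.1853  0.3609] F [ 0.5 -0.  -0.8] w 0.0855 q6 -0.96
```

```bash
python3 -m pendant '[{"offset":[0,0,0.01],"rotation":[0,0,-8.5],"jaw":1},{"offset":[0,0,0.02],"rotation":[0,0,-17],"jaw":1},{"offset":[0,0,0.03],"rotation":[0,0,-25.5],"jaw":1},{"offset":[0,0,0.04],"rotation":[0,0,-34],"jaw":1},{"offset":[0,0,0.04],"rotation":[0,0,-36.3],"jaw":1}]';  python3 -m pendant '[{"offset":[0,0,0],"rotation":[0,0,0],"jaw":1},{"offset":[0,0,0],"rotation":[0,0,0],"jaw":1}]'; python3 see.py w17; python3 go.py .6252 -.185 .32 -105
```

```text
time_s: 21.55
position: [0.6251, -0.1853, 0.3181]
tool_rot: [-0.001, -0.61, 0.792, 0.001]
wrist_force: [-0.6, 1.2, -0.9]
gripper_width: 0.0853
time_s: 21.75
position: [0.6248, -0.1854, 0.3171]
tool_rot: [-0.001, -0.61, 0.792, 0.002]
wrist_force: [0.3, 0.8, -1.9]
gripper_width: 0.0851
21.75 [ 0.6248 -0.1854  0.3171] [-0.288  0.591  0.308  1.292  0.    -1.601] [[-0.256, -0.967, -0.004], [-0.967, 0.256, 0.002], [-0.001, 0.005, -1.0]]
off [-0.0004 -0.0001 -0.0025] rot [0.22 0.04 0.18] t 21.8 pos [ 0.625  -0.1854  0.3175] F [-0.3 -0.5 -0.4] w 0.0854 q6 -1.6
```

View pics/w17.png

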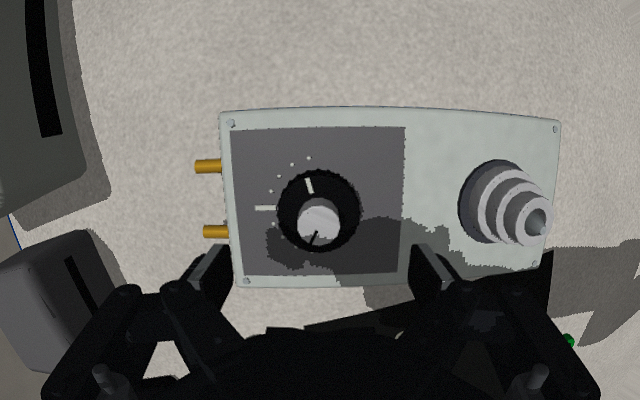

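Here the outer knob is at (319,210), with its white line at (309,186) and the index line at (265,208). The fine mark is at (315,237). I'll measure these from a crop.

```bash
python3 -c "
import cv2;p=cv2.imread('pics/w17.png');cv2.imwrite('pics/w17c.png',cv2.resize(p[145:265,240:380],None,fx=5,fy=5,interpolation=cv2.INTER_CUBIC))"
cat > knob.py <<'E'
import sys
from ringfit import *
n=sys.argv[1]
p,d,c,W=ringfit(n); g=p.astype(int)
A=np.array(c["world_from_camera"])
K=np.array([.6252,-.1852])
r=np.hypot(W[...,0]-K[0],W[...,1]-K[1])
mx=g.max(2); mn=g.min(2)
lo=np.percentile
# white line: bright pixels on outer top (z~.083, r 16..29)
uu,vv=np.meshgrid(np.arange(640),np.arange(400))
P83=wback(c,uu.ravel(),vv.ravel(),.0832).reshape(400,640,3)
P60=wback(c,uu.ravel(),vv.ravel(),.0605).reshape(400,640,3)
def rr(P): return np.hypot(P[...,0]-K[0],P[...,1]-K[1])
m=(mn>110)&(rr(P83)>.0165)&(rr(P83)<.0285)&(abs(W[...,2]-.083)<.005)
X=P83[m]; print("line px",m.sum(), X.mean(0)[:2].round(4), "ang",np.degrees(np.arctan2(*(X.mean(0)[:2]-K)[::-1])).round(2))
m=(mn>130)&(rr(P60)>.034)&(rr(P60)<.056)&(abs(W[...,2]-.0605)<.004)
nl,lab,st,ce=cv2.connectedComponentsWithStats(m.astype(np.uint8),connectivity=8)
for i in range(1,nl):
    if st[i,4]>=3:
        Y=P60[lab==i].mean(0)[:2]; print("box mark",st[i,4],ce[i].round(1),Y.round(4),"ang",np.degrees(np.arctan2(*(Y-K)[::-1])).round(2),"r",np.hypot(*(Y-K)).round(4))
m=(abs(W[...,2]-.1035)<.004)&(r<.02)
X=wback(c,*contour(m).T.astype(float),.1035); print("inner",np.round(circ(X),4))
E
python3 knob.py w17
```

```text
line px 68 [ 0.6256 -0.2073] ang -89.06
box mark 11 [308.5 157.6] [ 0.6225 -0.2223] ang -94.22 r 0.0372
box mark 10 [291.5 164. ] [ 0.6358 -0.221 ] ang -73.48 r 0.0373
box mark 8 [278.5 175.5] [ 0.6476 -0.2152] ang -53.21 r 0.0374
box mark 8 [270.5 191. ] [ 0.657  -0.2053] ang -32.32 r 0.0376
box mark 96 [264.2 207.3] [ 0.6656 -0.1942] ang -12.53 r 0.0414
box mark 8 [272.9 223.1] [ 0.6629 -0.1801] ang 7.75 r 0.0381
inner [ 0.6246 -0.1855  0.0135]
```

View pics/w17c.png

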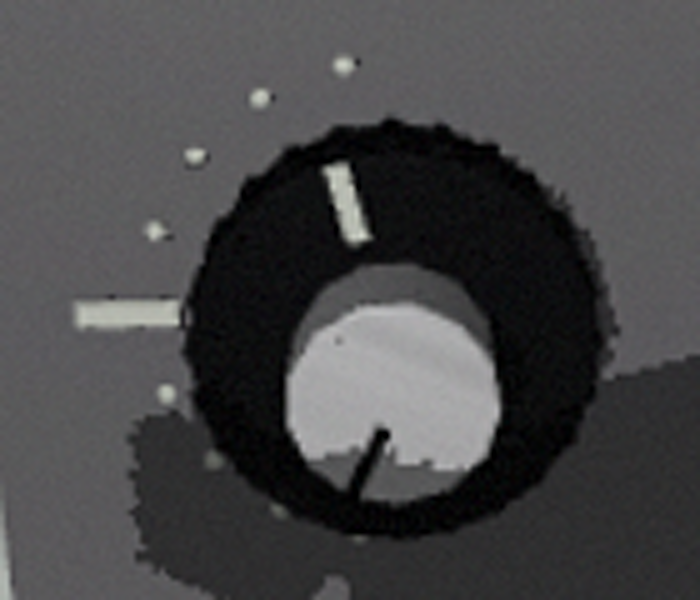

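```bash
python3 - <<'E'
from h import *
D=np.array([[.6225,-.2223],[.6358,-.221],[.6476,-.2152],[.657,-.2053],[.6629,-.1801]]); a=circ(D);print(np.round(a,4))
K=np.array(a[:2])
for nm,K in [("dots",K),("inner",np.array([.6246,-.1855])),("avg",(K+[.6246,-.1855])/2)]:
    f=lambda P:np.degrees(np.arctan2(*(np.array(P)-K)[::-1])).round(2)
    print(nm,[f(x) for x in D],"idx",f([.6656,-.1942]),"line",f([.6256,-.2073]))
E
python3 go.py .6248 -.1855 .236 -105
```

```text
[ 0.6254 -0.1846  0.0378]
dots [np.float64(-94.38), np.float64(-74.01), np.float64(-53.98), np.float64(-33.16), np.float64(6.91)] idx -13.37 line -89.45
inner [np.float64(-93.27), np.float64(-72.49), np.float64(-52.25), np.float64(-31.43), np.float64(8.03)] idx -11.98 line -87.37
avg [np.float64(-93.83), np.float64(-73.26), np.float64(-53.11), np.float64(-32.29), np.float64(7.47)] idx -12.67 line -88.43
off [ 0.0002 -0.0002  0.0815] rot [0.22 0.04 0.18] t 21.8 pos [ 0.625  -0.1854  0.3175] F [-0.3 -0.5 -0.4] w 0.0854 q6 -1.6
```

```bash
python3 -m pendant '[{"offset":[0,0,0.02],"rotation":[0.2,0,0.2],"jaw":1},{"offset":[0,0,0.045],"rotation":[0.2,0,0.2],"jaw":1},{"offset":[0,0,0.07],"rotation":[0.2,0,0.2],"jaw":1},{"offset":[0,0,0.077],"rotation":[0.2,0,0.2],"jaw":1},{"offset":[0,0,0.077],"rotation":[0.2,0,0.2],"jaw":1}]'; python3 -m pendant '[{"offset":[0,0,0],"rotation":[0,0,0],"jaw":1}]'; python3 go.py .625 -.1854 .236 -105
```

```text
time_s: 22.3
position: [0.6242, -0.1852, 0.2393]
tool_rot: [-0.001, -0.608, 0.794, 0.001]
wrist_force: [-0.8, -0.7, -0.1]
gripper_width: 0.0858
time_s: 22.4
position: [0.6249, -0.1854, 0.2408]
tool_rot: [-0.0, -0.608, 0.794, 0.001]
wrist_force: [0.1, 0.2, 0.2]
gripper_width: 0.0853
off [-0.     -0.0001  0.0048] rot [ 0.05  0.03 -0.05] t 22.4 pos [ 0.6249 -0.1854  0.2408] F [0.1 0.2 0.2] w 0.0853 q6 -1.6
```

```bash
python3 -m pendant '[{"offset":[0,0,0.004],"rotation":[0,0,0],"jaw":1},{"offset":[0,0,0.004],"rotation":[0,0,0],"jaw":0},{"offset":[0,0,0.004],"rotation":[0,0,0],"jaw":0},{"offset":[0,0,0.004],"rotation":[0,0,0],"jaw":0},{"offset":[0,0,0.004],"rotation":[0,0,0],"jaw":0}]' 40; python3 see.py w18;  python3 knob.py w18; python3 go.py .625 -.1854 .236 -105
```

```text
time_s: 22.9
position: [0.625, -0.1854, 0.2379]
tool_rot: [0.0, -0.608, 0.794, -0.0]
wrist_force: [-1.1, 0.9, 5.6]
gripper_width: 0.0564
22.9 [ 0.625  -0.1854  0.2379] [-2.890e-01  6.460e-01  1.900e-01  1.114e+00  1.000e-03 -1.597e+00] [[-0.26, -0.966, 0.001], [-0.966, 0.26, 0.0], [-0.001, -0.0, -1.0]]
line px 170 [ 0.6255 -0.2073] ang -89.14
box mark 29 [304.6 181.2] [ 0.6227 -0.2223] ang -93.86 r 0.0372
box mark 27 [279.5 190.9] [ 0.636  -0.2209] ang -73.2 r 0.0372
box mark 22 [260.6 207.8] [ 0.6478 -0.215 ] ang -52.82 r 0.0374
box mark 22 [250.1 229.4] [ 0.6569 -0.2053] ang -32.34 r 0.0375
box mark 8 [229.2 249.9] [ 0.6723 -0.1968] ang -13.89 r 0.0485
inner [ 0.6246 -0.186   0.0138]
off [-0.      0.      0.0019] rot [-0.03  0.03 -0.05] t 22.95 pos [ 0.625  -0.1854  0.2379] F [-1.  -0.2  5.3] w 0.0565 q6 -1.6
```

View pics/w18.png

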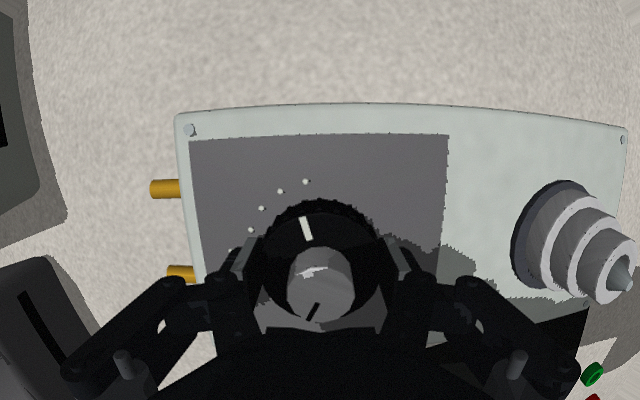

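```bash
python3 -m pendant '[{"offset":[0,0,0],"rotation":[0,0,-5],"jaw":0},{"offset":[0,0,0],"rotation":[0,0,-12],"jaw":0},{"offset":[0,0,0],"rotation":[0,0,-19],"jaw":0},{"offset":[0,0,0],"rotation":[0,0,-26],"jaw":0},{"offset":[0,0,0],"rotation":[0,0,-33],"jaw":0}]' ; python3 see.py w19;  python3 knob.py w19; python3 go.py .625 -.1854 .238 -69; python3 -c "
from h import *
print(sense()['torque'])"
```

```text
time_s: 23.45
position: [0.6256, -0.1854, 0.238]
tool_rot: [-0.001, 0.81, -0.586, 0.001]
wrist_force: [2.8, -0.3, -0.6]
gripper_width: 0.0563
23.45 [ 0.6256 -0.1854  0.238 ] [-2.880e-01  6.460e-01  1.900e-01  1.113e+00  1.000e-03 -2.177e+00] [[0.313, -0.95, 0.002], [-0.95, -0.313, 0.0], [0.0, -0.002, -1.0]]
line px 168 [ 0.6378 -0.2032] ang -54.94
box mark 24 [322.4 179.5] [ 0.6358 -0.221 ] ang -73.44 r 0.0373
box mark 26 [295.4 183.2] [ 0.6477 -0.2151] ang -53.01 r 0.0374
box mark 22 [349.1 184.9] [ 0.6226 -0.2225] ang -93.91 r 0.0374
box mark 21 [272. 196.] [ 0.6569 -0.2053] ang -32.33 r 0.0375
box mark 222 [249.5 211.5] [ 0.6657 -0.1937] ang -11.91 r 0.0414
box mark 6 [248.2 236. ] [ 0.6631 -0.1804] ang 7.2 r 0.0382
inner [ 0.6254 -0.1861  0.0137]
off [-0.0002  0.0006  0.    ] rot [-0.14 -0.03 -2.58] t 23.5 pos [ 0.6256 -0.1854  0.238 ] F [ 1.4 -0.2  0. ] w 0.0564 q6 -2.18
[-0.02543854 -0.34869774  0.02723749]
```

View pics/w19.png

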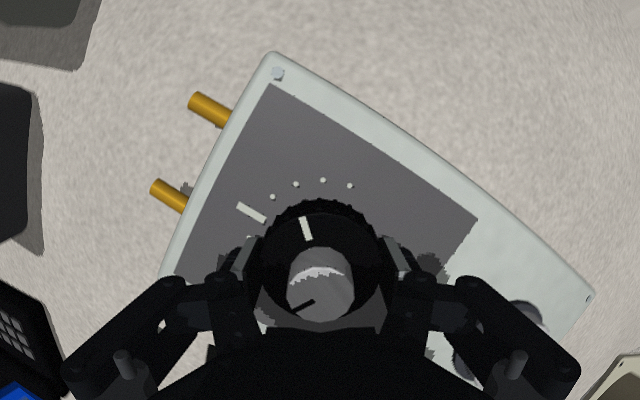

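```bash
python3 -m pendant '[{"offset":[0,0.0003,0],"rotation":[0,0,-7],"jaw":0},{"offset":[0,0.0003,0],"rotation":[0,0,-15],"jaw":0},{"offset":[0,0.0003,0],"rotation":[0,0,-23],"jaw":0},{"offset":[0,0.0003,0],"rotation":[0,0,-31],"jaw":0},{"offset":[0,0.0003,0],"rotation":[0,0,-37],"jaw":0}]' ; python3 -m pendant '[{"offset":[0,0,0],"rotation":[0,0,0],"jaw":0}]'; python3 see.py w20;  python3 knob.py w20; python3 go.py .625 -.1854 .238 -30
```

```text
time_s: 24.0
position: [0.6261, -0.185, 0.238]
tool_rot: [-0.001, 0.955, -0.296, 0.002]
wrist_force: [3.5, 2.4, -0.4]
gripper_width: 0.0565
time_s: 24.1
position: [0.6262, -0.1848, 0.238]
tool_rot: [-0.001, 0.955, -0.296, 0.002]
wrist_force: [-0.6, 0.3, 1.9]
gripper_width: 0.0564
24.1 [ 0.6262 -0.1848  0.238 ] [-2.870e-01  6.460e-01  1.900e-01  1.111e+00  2.000e-03 -2.827e+00] [[0.824, -0.566, 0.004], [-0.566, -0.824, 0.001], [0.003, -0.003, -1.0]]
line px 173 [ 0.6464 -0.1916] ang -16.81
box mark 257 [289.3 177.6] [ 0.6656 -0.1943] ang -12.64 r 0.0414
box mark 24 [319.1 179.5] [ 0.6566 -0.2057] ang -33.06 r 0.0375
box mark 24 [346.1 184.1] [ 0.6473 -0.2152] ang -53.59 r 0.0373
box mark 25 [369.1 196.8] [ 0.6355 -0.2212] ang -74.0 r 0.0374
box mark 27 [269.8 198.3] [ 0.6626 -0.1801] ang 7.75 r 0.0378
box mark 22 [384.8 216.2] [ 0.6223 -0.2225] ang -94.52 r 0.0374
box mark 21 [254.4 217.7] [ 0.659  -0.1673] ang 27.93 r 0.0382
inner [ 0.6263 -0.1855  0.0138]
off [-0.0007  0.0011 -0.    ] rot [-0.18 -0.19 -4.56] t 24.15 pos [ 0.6262 -0.1849  0.238 ] F [-0.3  0.2  1.7] w 0.0562 q6 -2.83
```

View pics/w20.png

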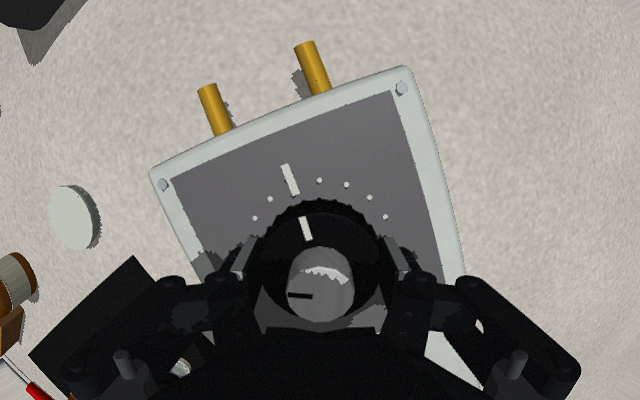

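```bash
cat > align.py <<'E'
import sys
from ringfit import *
n=sys.argv[1]; p,d,c,W=ringfit(n); mn=p.min(2)
uu,vv=np.meshgrid(np.arange(640),np.arange(400))
P83=wback(c,uu.ravel(),vv.ravel(),.0832).reshape(400,640,3); P60=wback(c,uu.ravel(),vv.ravel(),.0605).reshape(400,640,3)
K=np.array([.6252,-.1852]); rr=lambda P:np.hypot(P[...,0]-K[0],P[...,1]-K[1])
th=float(sys.argv[2]) if len(sys.argv)>2 else 130
m=(mn>th)&(rr(P60)>.033)&(rr(P60)<.056)&(abs(W[...,2]-.0605)<.004)
nl,lab,st,ce=cv2.connectedComponentsWithStats(m.astype(np.uint8),connectivity=8)
D=[P60[lab==i].mean(0)[:2] for i in range(1,nl) if 5<=st[i,4]<60]; big=max(range(1,nl),key=lambda i:st[i,4])
C=circ(np.array(D)); print("dots",len(D),np.round(C,4))
def ax(X):
    X=X[:,:2]; v=np.linalg.svd(X-X.mean(0))[2][0]; v=v if v@(X.mean(0)-K)>0 else -v
    return X.mean(0),np.degrees(np.arctan2(v[1],v[0]))
im,ia=ax(P60[lab==big])
m=(mn>110)&(rr(P83)>.0165)&(rr(P83)<.0285)&(abs(W[...,2]-.083)<.005)
lm,la=ax(P83[m])
A=lambda x:np.degrees(np.arctan2(*(x-np.array(C[:2]))[::-1]))
print("idx axis",ia.round(2),"from centre",A(im).round(2),"| line axis",la.round(2),"from centre",A(lm).round(2),"| axis diff",(la-ia).round(2),"centre diff",(A(lm)-A(im)).round(2))
mi=(abs(W[...,2]-.1035)<.004)&(W[...,2]>0)&(rr(W)<.02)
X=wback(c,*contour(mi).T.astype(float),.1035); I=circ(X)
P=wback(c,uu.ravel(),vv.ravel(),.1035).reshape(400,640,3); q=np.hypot(P[...,0]-I[0],P[...,1]-I[1])
mk=(p.max(2)<40)&(q<.0122)&(q>.003)
if mk.sum()>3:
    Y=P[mk].mean(0)[:2]; print("fine mark ang",np.degrees(np.arctan2(Y[1]-I[1],Y[0]-I[0])).round(1),mk.sum(),"inner",np.round(I,4))
E
for i in w17 w18 w19 w20; do python3 align.py $i; done
```

```text
dots 5 [ 0.6253 -0.1846  0.0379]
idx axis -11.93 from centre -13.39 | line axis -88.56 from centre -89.4 | axis diff -76.63 centre diff -76.0
fine mark ang 53.4 30 inner [ 0.6246 -0.1855  0.0135]
dots 5 [ 0.622  -0.164   0.0577]
idx axis -89.07 from centre -89.3 | line axis -88.42 from centre -85.33 | axis diff 0.65 centre diff 3.97
fine mark ang 55.5 71 inner [ 0.6246 -0.186   0.0138]
dots 5 [ 0.6248 -0.1841  0.0385]
idx axis -13.23 from centre -13.26 | line axis -55.15 from centre -55.71 | axis diff -41.93 centre diff -42.45
fine mark ang 60.9 85 inner [ 0.6254 -0.1861  0.0137]
dots 6 [ 0.6248 -0.1845  0.0382]
idx axis -13.6 from centre -13.52 | line axis -18.18 from centre -18.29 | axis diff -4.58 centre diff -4.77
fine mark ang 62.8 94 inner [ 0.6263 -0.1855  0.0138]
```

```bash
python3 -m pendant '[{"offset":[0,0,0],"rotation":[0,0,-3],"jaw":0},{"offset":[0,0,0],"rotation":[0,0,-5],"jaw":0},{"offset":[0,0,0],"rotation":[0,0,-5],"jaw":0},{"offset":[0,0,0],"rotation":[0,0,-5],"jaw":0}]' ; python3 see.py w21;  python3 align.py w21; python3 -c "
import cv2,numpy as np
a=[cv2.resize(cv2.imread(f'pics/{n}.png')[190:330,250:390],None,fx=2.8,fy=2.8,interpolation=cv2.INTER_CUBIC) for n in ('w18','w21')]
cv2.imwrite('pics/w21c.png',np.hstack(a))"
```

```text
time_s: 24.55
position: [0.6262, -0.1848, 0.238]
tool_rot: [-0.001, 0.967, -0.256, 0.002]
wrist_force: [2.0, 1.5, -0.4]
gripper_width: 0.0565
24.55 [ 0.6262 -0.1848  0.238 ] [-2.870e-01  6.460e-01  1.900e-01  1.111e+00  2.000e-03 -2.911e+00] [[0.869, -0.495, 0.005], [-0.495, -0.869, 0.001], [0.003, -0.003, -1.0]]
dots 7 [ 0.6246 -0.1844  0.0383]
idx axis -13.7 from centre -13.59 | line axis -13.15 from centre -13.69 | axis diff 0.55 centre diff -0.1
fine mark ang 62.4 102 inner [ 0.6263 -0.1854  0.0137]
```

View pics/w21c.png

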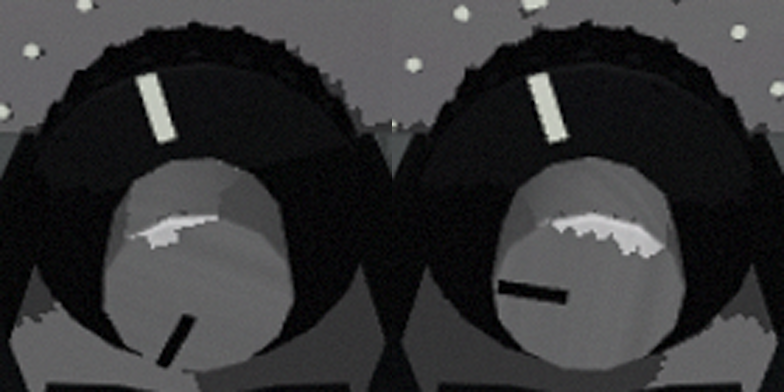

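```bash
python3 - <<'E'
from ringfit import *
def ang(n,a,b,x0=0):
    p,d,c,W=ringfit(n); f=lambda q:(250+(q[0]-x0)/2.8,190+q[1]/2.8)
    A=wback(c,*f(a),.1035)[0];B=wback(c,*f(b),.1035)[0]; v=B-A; print(n,np.degrees(np.arctan2(v[1],v[0])).round(1),np.hypot(*v[:2]).round(4),W[int(f(b)[1]),int(f(b)[0])])
ang("w18",(190,317),(163,365)); ang("w21",(567,297),(498,287),392)
p,d,c,W=ringfit("w17"); A=wback(c,240+383/5,145+433/5,.1035)[0];B=wback(c,240+355/5,145+494/5,.1035)[0];v=B-A;print("w17",np.degrees(np.arctan2(v[1],v[0])))
E
python3 -m pendant '[{"offset":[0,0,0],"rotation":[0,0,0],"jaw":1},{"offset":[0,0,0],"rotation":[0,0,0],"jaw":1},{"offset":[0,0,0],"rotation":[0,0,0],"jaw":1},{"offset":[0,0,0],"rotation":[0,0,0],"jaw":1}]'; python3 -m pendant '[{"offset":[0,0,-0.03],"rotation":[0,0,0],"jaw":1},{"offset":[0,0,-0.06],"rotation":[0,0,0],"jaw":1},{"offset":[0,0,-0.09],"rotation":[0,0,0],"jaw":1},{"offset":[0,0,-0.09],"rotation":[0,0,0],"jaw":1}]'; python3 see.py w22;  python3 align.py w22 ; python3 -c "
import cv2,numpy as np
cv2.imwrite('pics/w22c.png',cv2.resize(cv2.imread('pics/w22.png')[120:270,230:400],None,fx=4,fy=4,interpolation=cv2.INTER_CUBIC))"
```

```text
w18 50.8 0.0098 [ 0.63265961 -0.17515805  0.10449987]
w21 51.4 0.0098 [ 0.63226655 -0.17365755  0.10166823]
w17 52.05440890108093
time_s: 25.0
position: [0.6261, -0.1849, 0.238]
tool_rot: [-0.001, 0.967, -0.256, 0.002]
wrist_force: [0.5, 0.1, -0.5]
gripper_width: 0.0855
time_s: 25.4
position: [0.6271, -0.1855, 0.3339]
tool_rot: [-0.001, 0.967, -0.256, 0.007]
wrist_force: [1.0, 0.3, 0.8]
gripper_width: 0.0856
25.4 [ 0.6271 -0.1855  0.3339] [-2.880e-01  5.780e-01  3.290e-01  1.308e+00  2.000e-03 -2.911e+00] [[0.869, -0.495, 0.014], [-0.496, -0.869, -0.002], [0.013, -0.005, -1.0]]
dots 8 [ 0.625  -0.1846  0.0381]
idx axis -13.57 from centre -13.5 | line axis -8.52 from centre -13.71 | axis diff 5.05 centre diff -0.2
fine mark ang 57.7 31 inner [ 0.6259 -0.1851  0.0135]
```

View pics/w22c.png

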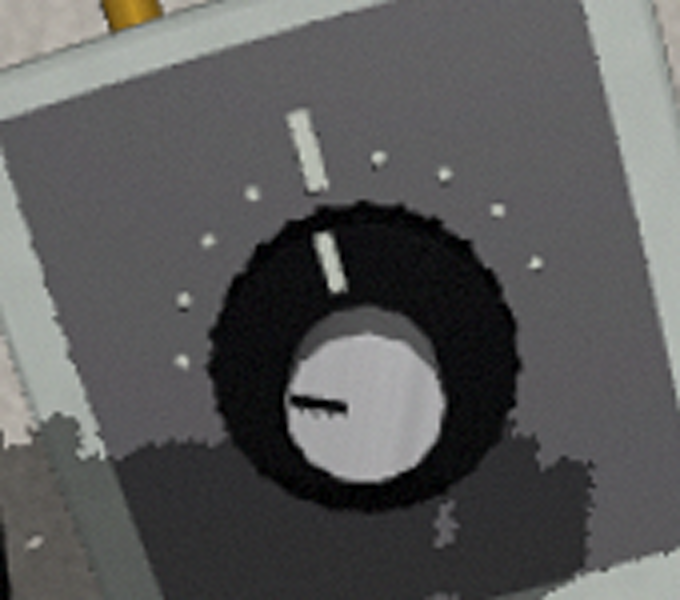

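The white line points at the index line (centre difference -0.2°), and the fine mark's direction is unchanged (50.8–52°). I'll do a last scene check.

```bash
python3 -m pendant '[{"offset":[0,0,-0.03],"rotation":[0,0,0],"jaw":1},{"offset":[-0.03,-0.02,-0.06],"rotation":[0,0,0],"jaw":1},{"offset":[-0.06,-0.06,-0.06],"rotation":[0,0,0],"jaw":1},{"offset":[-0.1,-0.09,-0.06],"rotation":[0,0,0],"jaw":1},{"offset":[-0.1,-0.09,-0.06],"rotation":[0,0,0],"jaw":1}]'; python3 - <<'E'
from h import *
p,d=get_image("side"); cv2.imwrite("pics/side1.png",p[:,:,::-1])
a=p[140:220,310:440,::-1]; cv2.imwrite("pics/side1c.png",cv2.resize(a,None,fx=6,fy=6,interpolation=cv2.INTER_CUBIC))
p,d=get_image("top"); cv2.imwrite("pics/top1.png",p[:,:,::-1]); print(sense()["time_s"],sense()["wrist_force"])
E
```

```text
time_s: 25.95
position: [0.5812, -0.0528, 0.3895]
tool_rot: [-0.001, 0.967, -0.253, 0.003]
wrist_force: [-0.2, -1.1, 0.6]
gripper_width: 0.0857
26.05 [-0.26890366 -1.29661961  0.26614226]
```

View pics/side1c.png

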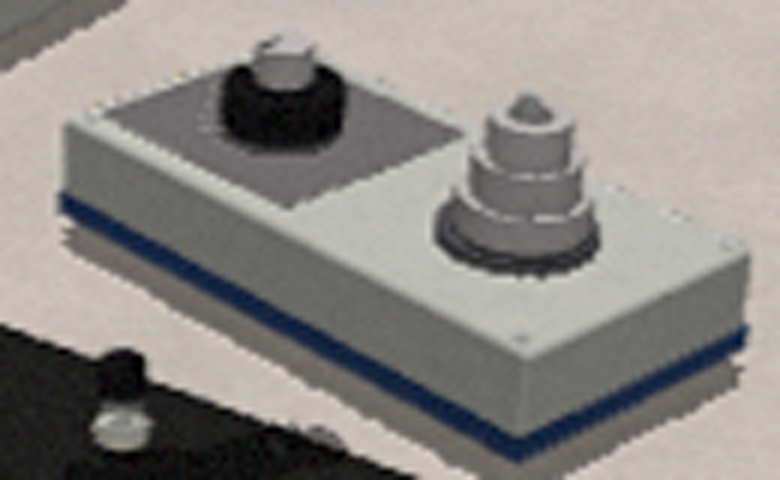

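View pics/top1.png

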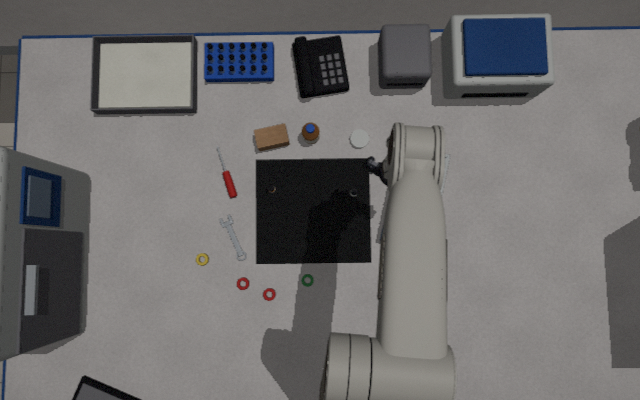

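The three rings are stacked largest to smallest, the mat holds only the two vials, and the bystanders are where they were. I'm handing in.

```bash
python3 -c "
from workcell import *
print(hand_in())"
```

```text
the job is handed in; nothing more can be done
None
```

The impactor is reassembled and the coarse flow is reset. I handed the job in at about 26 s, with the gripper open and clear of everything.

- **Rings:** large, medium and small are on the spindle in that order. Their top faces measured 0.084, 0.102 and 0.120 m, which is what fully seated rings should read. Each ring lay flat.
- **Coarse knob:** I turned only the outer knob, about 76° counter-clockwise. Its white line is within about 0.2° of the index line, measured from the centre of the dial's dots. A second measure, along the line itself, disagreed by 5° in the last picture, though it gave 0.5° just before release. I put the 5° down to stray pixels in that low-resolution line.
- **Fine knob:** its mark stayed at 51–52° as measured from the line's ends. A rougher automatic estimate drifted from 53° to 63°; I judged this to be shading, because the line itself had not turned in the pictures.
- **Bystanders:** in the last top view they look unmoved. I saw no wrist force above about 7 N in the readings.

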